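Hold frame moulding in the corner of a framing jig

TASK

Lay the L-shaped piece of frame moulding (not the flat slat) on the deck of the framing jig, its tall back towards the fence and clear of the raised flip stop; let go of it, and only then swing the stop fully down. Slide the moulding up to fence and stop, then press it with one firm diagonal push flat on the deck and flush against the fence together, its end butted against the stop, and finish while still holding that push: do not let go or back off. Leave everything else on the table where it is.

Things in the scene. Friction and masses are not known exactly. Their poses are not given: they have to be found in the camera images.
- moulding: Loose length of plain wooden L-profile frame moulding, about 90 g, 52 mm (x) x 120 mm (y) x 40 mm high overall. A flat flange 12 mm thick covers the whole footprint; along its +x edge stands the tall back, 12 mm thick and 40 mm high (28 mm above the flange), at x = +14 to +26 mm, which can be gripped from above. Origin: centre of the footprint, at the underside; z up. It starts flange down on the table, to the robot's left.
- heel (a point): Point on the moulding: the lower outer corner of its tall back at the -y end, at (26, -60, 0) mm in the moulding's frame; its axes are the moulding's. It meets corner when the moulding is fully home.
- jig: Fixed wooden framing jig on the table, to the robot's right, 150 mm (x) x 260 mm (y). Origin: centre of its footprint on the table; x points from the robot towards the fence, y along the fence, z up. Its deck is the flat top of the board at z = 20 mm; the fence stands on the deck's far edge. The flip stop is hinged on the fence near the -y end.
- deck: The jig's plywood board, 150 x 260 x 12 mm; origin in the centre of its underside, 8 mm above the table; its top is 20 mm above the table.
- fence: The jig's straight wooden fence along y, 260 mm long, 20 mm thick, 38 mm high above the deck (top 58 mm above the table). Origin: centre of its underside at (65, 0, 20) mm in the jig's frame; the face that the moulding goes against is at x = +55 mm in the jig's frame.
- corner (a point): Fixed point at (55, -88, 20) mm in the jig's frame, axes as the jig's: where the fence face, the deck top and the working face (the +y side) of the lowered flip stop meet.
- stop_hinge (a point): Middle of the flip stop's hinge, fixed at (65, -100, 66) mm in the jig's frame; the hinge axis lies along y. Lowered, the stop is a steel arm 12 mm thick and 24 mm wide (y), level at hinge height and reaching 68 mm from the hinge towards -x, with an equally wide dark wooden block below it, 12 to 68 mm from the hinge, reaching down to 2 mm above the deck.
- stop (a joint): Angle of the flip stop, rad: 0 = fully down (end of travel), 1.6 = standing up; starts raised at 0.9 to 1.4 and stays where left (about 0.12 N m of friction). Pushing on the arm's back (its upper side when down) swings it towards -x and down. Down, it covers y = -112 to -88 mm of the jig's frame: keep the moulding out of there meanwhile.
- slat: Bystander: loose flat wooden slat, 52 x 120 x 12 mm, without a tall back; lies near the moulding, either nearer to or farther from the robot than it. Origin: centre of its underside.
- pot: Bystander: small amber glass pot, 40 mm in diameter, 45 mm high, on the table between jig and moulding. Origin: centre of its underside.
- screwdriver: Bystander: screwdriver lying on the table, on the left. Origin: middle of its underside.
- knife: Bystander: palette knife, 195 mm long, 14 mm high, lying right of the jig. Origin: where its wooden handle ends, at the underside; blade to +x.
Not all that is in view belongs to the job. Of the things that look like the moulding, take the one that is farthest to the robot's left at the start.

How it is judged:
On the way, in this order (a step that is already met when the one before it is completed fails the run):
1. the moulding lies flat on the deck, let go, while the stop is still raised (x of moulding in the frame of jig between -0.08 and 0.04 m and y of moulding in the frame of jig between -0.1 and 0.12 m and z of heel in the frame of corner between -0.003 and 0.004 m and angle between moulding's own z axis and vertical below 0.06 rad and value of joint stop above 0.5 rad and contact force between the fingers and moulding below 0.1 N), for 0.2 s.
2. the flip stop is fully down, the moulding still on the deck (x of moulding in the frame of jig between -0.08 and 0.04 m and y of moulding in the frame of jig between -0.1 and 0.12 m and z of heel in the frame of corner between -0.003 and 0.004 m and angle between moulding's own z axis and vertical below 0.06 rad and value of joint stop below 0.06 rad), for 0.2 s.
At the end, for the whole second after the job is handed in: Through the last second: stop down (0.06 rad); moulding at rest, flat on the deck, heel within 3 mm of the corner along x and y and 2.5 mm in height, at most 0.03 rad askew; the robot presses it with over 3 N, so that it bears on the fence with over 3 N and on the deck with over 4 N (x of heel in the frame of corner between -0.003 and 0.003 m and y of heel in the frame of corner between -0.003 and 0.003 m and z of heel in the frame of corner between -0.003 and 0.0025 m and angle between the x axis of moulding and the x axis of jig, either way round below 0.03 rad and angle between moulding's own z axis and vertical below 0.05 rad and value of joint stop below 0.06 rad and contact force between moulding and fence above 3 N and contact force between moulding and deck above 4 N and contact force between any of the fingers, the arm and moulding above 3 N and linear speed of moulding below 0.02 m/s); the arm keeps its last pose, push and grip.
It fails at once if a bystander is shifted by more than 30 mm (distance of any of slat, pot, screwdriver, knife from where it was at the start of the episode above 0.03 m).
It also fails if it takes over 72 s, if anything falls off the work surface, if the arm or the gripper's body presses on something with over 40 N, if the wrist force passes 120 N, or if a joint passes its speed limit or range.

ROBOT

A 6-joint arm with a two-finger parallel gripper is mounted at the origin on the work surface. World frame = base frame: x ahead of the robot, y to its left, z up, the work surface at z = 0. Lengths are in m, angles in rad, forces in N, time in s.
With the tool pointing down it reaches from about 0.3 to 0.875 m from the base axis. Payload 6.4 kg.
Tool frame: the origin (TCP) lies at the very end of the fingers, on their centre line; the grasp point (between the pads) lies 19 mm behind it (ctrl.tcp_to_grasp is the distance from the TCP to the grasp point, in m); z points along the fingers, y is the direction in which the jaws open and shut (so a half turn about z gives the same grasp; the last joint's range is limited). The gripper opens to 85 mm and grips with 20 to 120 N. Pads are 22 mm wide; open, the fingers measure 114 mm over their backs; the gripper's body (76 mm by 85 mm) begins 54 mm behind the grasp point. The pads swing forward as they close: fully open they stand 13 mm farther back than shut.
Start: joints at [1.011, 0.181, 1.607, -0, 1.354, -0.206], TCP at [0.199, 0.539, 0.231] pointing down, gripper open.
Joint ranges: [-2.99, 2.99], [-0.89, 2.07], [0.3, 2.58], [-1.14, 4.28], [0, 2.63], [-3.12, 3.12]. Speed limits (rad/s): [2.57, 2.57, 3.01, 3.14, 3.14, 3.14].

INTERFACE

Orientations are given as a unit quaternion [w, x, y, z].
In Python, from bench import ctrl gives the robot as it stands. The module is installed in compiled form; this text tells all that it offers.
- The arm moves only by the tool drive_tool, never from a script. Its argument "deltas" is a list of rows, each an object with "slide": the shift along the tool's x, y, z as a fraction of full scale, a list of three; "delta_rot": the turn, a rotation vector about the tool's x, y, z as a fraction of full scale, a list of three; "hand": the opening, from 0 (shut) to 1 (fully open). In form: [{"slide": [tx, ty, tz], "delta_rot": [wx, wy, wz], "hand": hand}, ...]. A call has exactly 5 rows; each row shifts and turns the commanded pose from where the row before left it, along the tool's axes as they then stand; what a row does not reach is not made up. Full scale, the value 1, is 50 mm for a shift and 180 degrees for a turn. A row lasts 1/8 s, in which the tool goes at most 62.5 mm and 10.7 degrees, less where a joint would pass 70% of its speed; a pose out of reach is approached as far as the arm can. A call with a number of a shift or a turn outside -1 to 1 is refused whole. A call with a gripper value outside its range is refused whole. The fingers move at their own pace and stop on an object; the grip force is fixed at half the most. Time passes only in rows, so rows that do not move let the fingers close, or fill a call up. It gives the time, the measured TCP pose, the force and the opening at its end, in the units of the state.
- ctrl.get_obs(): the state, without advancing time (a new reading comes with each control period).
- ctrl.camera(name): name is "side" or "top" or "wrist"; returns a dict with "frame" (384x512x3 uint8, red, green, blue), "mtx" (3x3 intrinsics, pixels), "dist" ([k1, k2, p1, p2, k3] as OpenCV has them; the pictures are not rectified), "R" (3x3) and "t" (3): a world point X has camera coordinates R X + t. Camera axes: x right, y down, z forward; pixel columns grow to the right and rows downward; lengths in m; the calibration is good to about 2 mm. A picture is of the moment at which its call begins. There is no depth.
- ctrl.hand_in(): hands the job in, once; it reports no verdict.
The state is a dict: "time_s": time; "q": joint angles; "dq": joint speeds; "joint_efforts": joint torques, N m; "eef_pos": TCP position; "eef_rot": TCP orientation; "wrist_force": force on the tool from outside, world axes, zero at the start; "torque": the same for the moment, N m; "opening": opening from 0.0 (shut) to 1.0 (fully open).
Only numpy, scipy, OpenCV 4.12 (cv2) and the standard library are available. Lean on these libraries where they do the work, as an engineer would, in place of code of your own. Each camera call takes 0.05 s, during which the arm holds its last target.

## Working session

There is one attempt and no reset: what is moved stays moved. The work goes in short steps, Python scripts to look and compute and a tool call to move; the robot and the scene stay as the last step left them, time stands still between calls to the robot, and variables do not carry over. Pictures are saved under pics/ and viewed, and the job is handed in when it is done.

Besides the shell and the picture viewer there is one more tool, called by a JSON object that holds its "fn" and its "kwargs". drive_tool: Moves the arm, as the interface text tells. Its arguments: {"type":"object","properties":{"deltas":{"type":"array","items":{"type":"object","properties":{"slide":{"type":"array","items":{"type":"number"}},"delta_rot":{"type":"array","items":{"type":"number"}},"hand":{"type":"number"}}}}},"required":["deltas"]}

```bash
mkdir -p pics; python3 - <<'E'
from bench import ctrl
import cv2,json,numpy as np
o=ctrl.get_obs();print({k:np.round(v,3).tolist() for k,v in o.items()}, ctrl.tcp_to_grasp)
for n in ["side","top","wrist"]:
    c=ctrl.camera(n);cv2.imwrite(f"pics/a_{n}.png",c["frame"][:,:,::-1])
    np.savez(f"a_{n}.npz",**c);print(n,np.round(c["R"],3).tolist(),np.round(c["t"],3),np.round(c["mtx"],1).tolist(),c["dist"])
E
```

```text
{'time_s': 0.0, 'q': [1.011, 0.182, 1.608, -0.0, 1.354, -0.206], 'dq': [0.0, 0.001, 0.0, 0.001, -0.001, -0.001], 'joint_efforts': [-0.0, -44.488, -35.133, -0.0, 0.009, 0.0], 'eef_pos': [0.199, 0.539, 0.23], 'eef_rot': [-0.0, 0.176, 0.984, -0.001], 'wrist_force': [0.203, 0.306, 0.471], 'torque': [-0.028, -0.007, -0.064], 'opening': 1.003} 0.0187
side [[0.869, -0.495, -0.001], [-0.298, -0.522, -0.799], [0.395, 0.695, -0.601]] [-0.433  0.235  0.701] [[350.1, 0.0, 255.8], [0.0, 350.1, 197.2], [0.0, 0.0, 1.0]] [-0.08399494  0.          0.          0.          0.        ]
top [[0.01, -1.0, 0.007], [-0.992, -0.011, -0.124], [0.124, -0.006, -0.992]] [-1.000e-03  5.350e-01  1.217e+00] [[476.8, 0.0, 257.3], [0.0, 476.8, 190.7], [0.0, 0.0, 1.0]] [-0.02411369  0.          0.          0.          0.        ]
wrist [[0.347, 0.938, 0.0], [0.904, -0.335, 0.267], [0.251, -0.092, -0.964]] [-0.575 -0.034  0.377] [[272.8, 0.0, 256.1], [0.0, 272.8, 193.5], [0.0, 0.0, 1.0]] [0.01860116 0.         0.         0.         0.        ]
```

View pics/a_top.png

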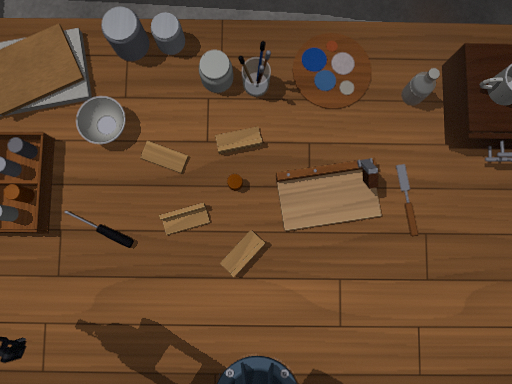

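View pics/a_side.png

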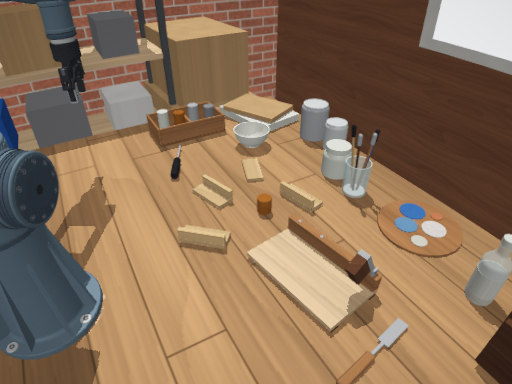

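View pics/a_wrist.png

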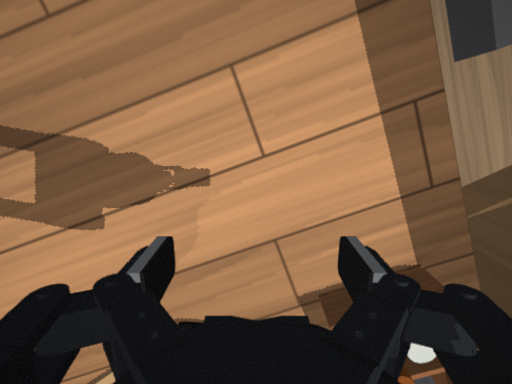

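```bash
python3 - <<'E'
import cv2,numpy as np
t=cv2.imread("pics/a_top.png");s=cv2.imread("pics/a_side.png")
a=cv2.resize(t[120:285,130:280],None,fx=4,fy=3.6,interpolation=cv2.INTER_CUBIC)
a=cv2.resize(t[120:285,130:280],None,fx=3.6,fy=3.6,interpolation=cv2.INTER_CUBIC);cv2.imwrite("pics/c1.png",a)
cv2.imwrite("pics/c2.png",cv2.resize(t[140:250,260:430],None,fx=4.7,fy=4.7,interpolation=cv2.INTER_CUBIC))
cv2.imwrite("pics/c3.png",cv2.resize(s[140:260,160:340],None,fx=4.4,fy=4.4,interpolation=cv2.INTER_CUBIC))
E
```

```text
(no output)
```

View pics/c1.png

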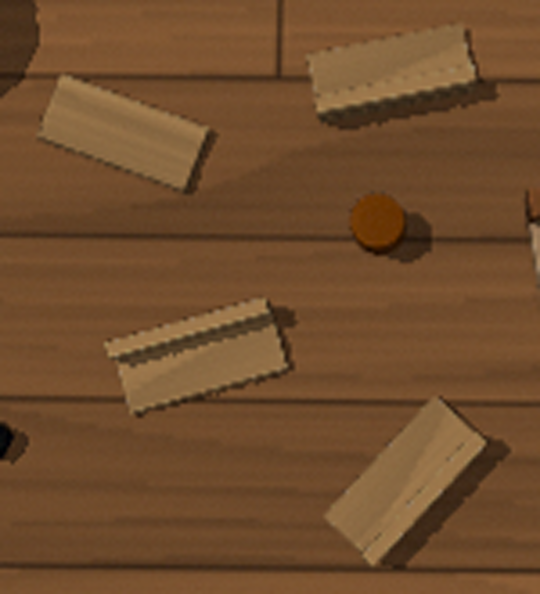

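View pics/c2.png

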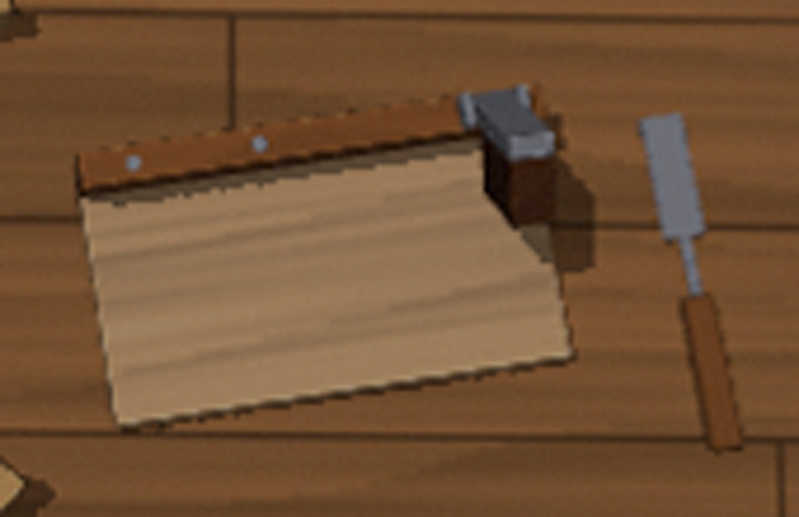

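View pics/c3.png

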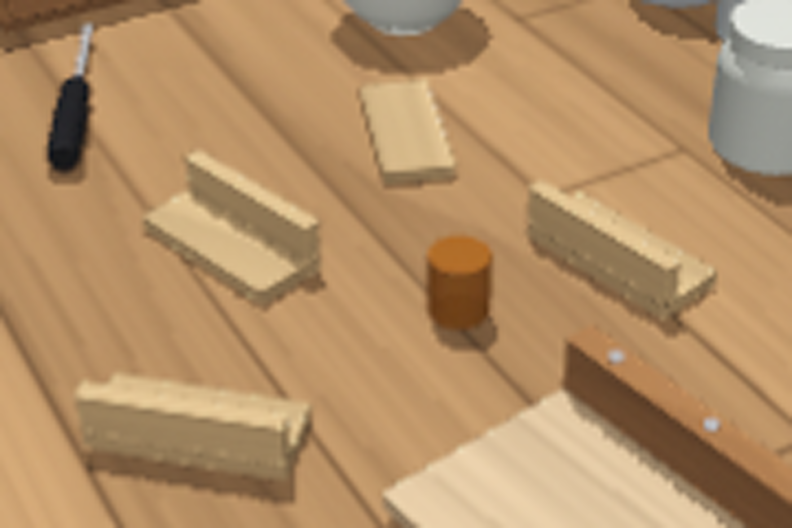

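```bash
cat > h.py <<'E'
import cv2,numpy as np
from scipy.optimize import least_squares
def load(n,p="a"): return dict(np.load(f"{p}_{n}.npz"))
def proj(c,P):
    P=np.asarray(P,float).reshape(-1,3)
    return cv2.projectPoints(P,cv2.Rodrigues(c["R"])[0],c["t"],c["mtx"],c["dist"])[0].reshape(-1,2)
def W(p,L):
    L=np.asarray(L,float).reshape(-1,3); c,s=np.cos(p[2]),np.sin(p[2])
    return np.c_[c*L[:,0]-s*L[:,1]+p[0], s*L[:,0]+c*L[:,1]+p[1], L[:,2]+(p[3] if len(p)>3 else 0)]
def fit(obs,p0):
    # obs list of (cam, local pts, pix)
    f=lambda p:np.concatenate([(proj(c,W(p,L))-np.array(u)).ravel() for c,L,u in obs])
    r=least_squares(f,p0,loss="soft_l1");return r.x,r.fun
def box(x0,x1,y0,y1,z0,z1):
    return np.array([[x,y,z] for x in(x0,x1) for y in(y0,y1) for z in(z0,z1)])
ED=[(i,j) for i in range(8) for j in range(i+1,8) if bin(i^j).count('1')==1]
def draw(im,c,p,B,s,off,col):
    u=(proj(c,W(p,B))-off+.5)*s-.5
    for i,j in ED: cv2.line(im,tuple(int(v) for v in np.round(u[i])),tuple(int(v) for v in np.round(u[j])),col,1,cv2.LINE_AA)
MF=box(-.026,.026,-.06,.06,0,.012);MB=box(.014,.026,-.06,.06,0,.04)
JD=box(-.075,.075,-.13,.13,.008,.02);JF=box(.055,.075,-.13,.13,.02,.058)
def stopb(a):
    # arm and block, jig frame, angle a about y at hinge
    out=[]
    for B in (box(-.068,0,-.012,.012,-.006,.006),box(-.068,-.012,-.012,.012,-.044,-.006)):
        x,z=B[:,0].copy(),B[:,2].copy()
        out.append(np.c_[x*np.cos(a)+z*np.sin(a)+.065,B[:,1]-.1,-x*np.sin(a)+z*np.cos(a)+.066])
    return out
def crop(n,x0,x1,y0,y1,s,p="a"):
    im=load(n,p)["frame"][:,:,::-1][y0:y1,x0:x1]
    return cv2.resize(im,None,fx=s,fy=s,interpolation=cv2.INTER_CUBIC)
def src(u,s,off): return (np.array(u,float)+.5)/s-.5+off
E
python3 - <<'E'
from h import *
T=load("top");S=load("side")
u=src([(106,344),(267,299),(138,413),(291,367)],3.6,[130,120])
us=src([(190,152),(318,228),(265,303),(146,222)],4.4,[160,140])
Lm=[[.026,.06,.04],[.026,-.06,.04],[-.026,.06,.012],[-.026,-.06,.012]]
# side: back top left far = +y far corner; (318,228) back top -y ; flange near
Ls=[[.026,.06,.04],[.014,-.06,.04],[-.026,-.06,.012-.012],[-.026,.06,.012]]
pm,r=fit([(T,Lm,u)],[.4,.15,.27]);print("mould top",pm,r.round(1))
pm2,r=fit([(T,Lm,u),(S,Ls,us)],pm);print("mould both",pm2,r.round(1))
uj=src([(118,425),(573,357),(78,155),(80,192)],4.7,[260,140])
Lj=[[-.075,.13,.02],[-.075,-.13,.02],[.075,.13,.058],[.055,.13,.058]]
pj,r=fit([(T,Lj,uj)],[.4,-.15,.15]);print("jig",pj,r.round(1))
np.savez("pose.npz",pm=pm,pj=pj)
for n,c in (("top",T),("side",S)):
    x0,x1,y0,y1,s=(150,400,120,250,3.2) if n=="top" else (180,390,160,330,3.5)
    im=crop(n,x0,x1,y0,y1,s);o=np.array([x0,y0])
    for B in(MF,MB):draw(im,c,pm,B,s,o,(0,0,255))
    for B in(JD,JF):draw(im,c,pj,B,s,o,(255,0,0))
    for B in stopb(1.1):draw(im,c,pj,B,s,o,(0,255,0))
    cv2.imwrite(f"pics/d_{n}.png",im)
E
```

```text
mould top [0.46082048 0.19251689 0.30330344] [ 0.4  0.   0.2 -0.8 -1.1  0.5  0.1  0.2]
mould both [0.46146267 0.19165339 0.32222849] [ 0.7  0.2  0.3 -1.4 -0.5  0.6  0.5 -0.6  1.2 -0.6 -2.4 -0.4  0.   0.6
 -1.3 -1.3]
jig [ 0.5275008  -0.18330214  0.16545442] [-0.3  0.6 -0.1 -0.2 -0.2 -0.   0.6 -0.3]
```

View pics/d_top.png

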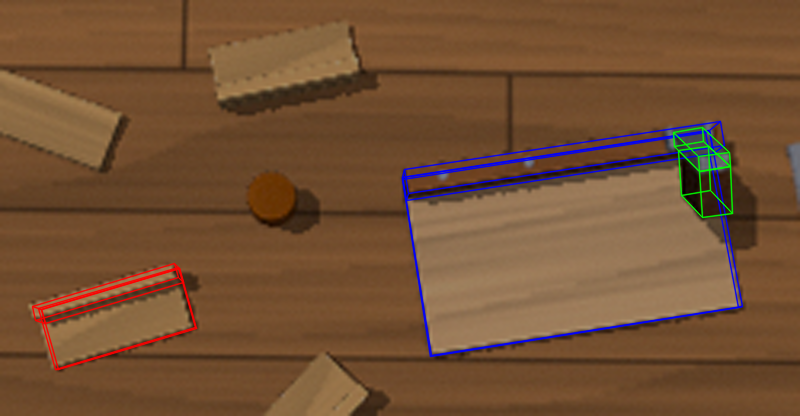

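View pics/d_side.png

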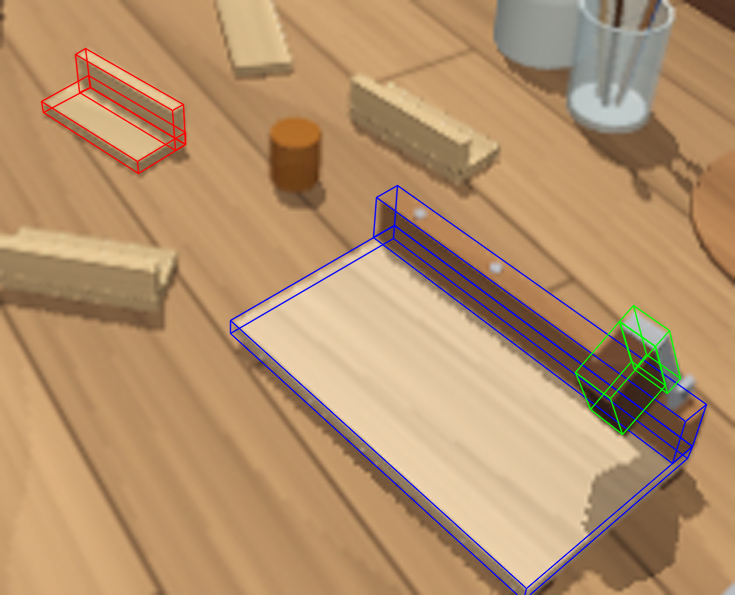

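Candidates in the top view: L-pieces at (185,219), (239,139) and (243,254). The piece at (164,157) is the flat slat. The enlarged crop confirms that (185,219) is the L-profile farthest left, with its back on the far side, so I take that one. The jig overlay fits within 1 px. First I turn the tool.

{"fn": "drive_tool", "kwargs": {"deltas": [{"slide": [0, 0, 0], "delta_rot": [0, 0, 0.058], "hand": 0.7}, {"slide": [0, 0, 0], "delta_rot": [0, 0, 0.058], "hand": 0.7}, {"slide": [0, 0, 0], "delta_rot": [0, 0, 0.058], "hand": 0.7}, {"slide": [0, 0, 0], "delta_rot": [0, 0, 0.058], "hand": 0.7}, {"slide": [0, 0, 0], "delta_rot": [0, 0, 0.058], "hand": 0.7}]}}

```text
time_s: 0.78
eef_pos: [0.1991, 0.5392, 0.2309]
eef_rot: [0.0, 0.594, 0.805, -0.0]
wrist_force: [0.6, 0.1, -0.2]
opening: 0.7
```

```bash
cat > g.py <<'E'
from h import *
from scipy.spatial.transform import Rotation as R
from bench import ctrl
def st():
    o=ctrl.get_obs();q=np.array(o["eef_rot"]);M=R.from_quat(q[[1,2,3,0]]).as_matrix()
    th=np.arctan2(M[1,1],M[0,1])
    return o,M,th
def goto(pos,th=None):
    o,M,t=st()
    d=M.T@(np.array(pos)-o["eef_pos"])
    print("t",round(o["time_s"],2),"pos",np.round(o["eef_pos"],4),"th",round(t,4),"q",np.round(o["q"],2),"open",round(o["opening"],2),"F",np.round(o["wrist_force"],1))
    print("tool z",M[:,2].round(4),"delta units",(d/.05).round(3), "rot units", None if th is None else round((t-th)/np.pi,4))
P=np.load("pose.npz");pm,pj=P["pm"],P["pj"]
E
python3 - <<'E'
from g import *
g=W(pm,[.02,0,.0])[0];print(g)
goto([g[0],g[1],.12],.305)
E
```

```text
[0.47990758 0.19849038 0.        ]
t 0.78 pos [0.1991 0.5392 0.2309] th 0.2999 q [1.01 0.18 1.61 0.   1.35 0.71] open 0.7 F [ 0.6  0.1 -0.2]
tool z [-4.e-04 -6.e-04 -1.e+00] delta units [-8.168  3.354  2.22 ] rot units -0.0016
```

{"fn": "drive_tool", "kwargs": {"deltas": [{"slide": [-0.8, 0.33, 0], "delta_rot": [0, 0, 0], "hand": 0.7}, {"slide": [-0.8, 0.33, 0], "delta_rot": [0, 0, 0], "hand": 0.7}, {"slide": [-0.8, 0.33, 0], "delta_rot": [0, 0, 0], "hand": 0.7}, {"slide": [-0.8, 0.33, 0], "delta_rot": [0, 0, 0], "hand": 0.7}, {"slide": [-0.8, 0.33, 0], "delta_rot": [0, 0, 0], "hand": 0.7}]}}

```text
time_s: 1.4
eef_pos: [0.3387, 0.3723, 0.2311]
eef_rot: [-0.0, 0.591, 0.807, -0.0]
wrist_force: [1.1, 1.6, 0.1]
opening: 0.701
```

{"fn": "drive_tool", "kwargs": {"deltas": [{"slide": [-0.8, 0.33, 0.4], "delta_rot": [0, 0, 0], "hand": 0.7}, {"slide": [-0.8, 0.33, 0.5], "delta_rot": [0, 0, 0], "hand": 0.7}, {"slide": [-0.8, 0.33, 0.5], "delta_rot": [0, 0, 0], "hand": 0.7}, {"slide": [-0.8, 0.33, 0.5], "delta_rot": [0, 0, 0], "hand": 0.7}, {"slide": [-0.8, 0.33, 0.3], "delta_rot": [0, 0, 0], "hand": 0.7}]}}

```text
time_s: 2.02
eef_pos: [0.4769, 0.2063, 0.1197]
eef_rot: [-0.001, 0.591, 0.807, -0.001]
wrist_force: [0.9, 1.4, -0.0]
opening: 0.698
```

```bash
python3 - <<'E'
from g import *
g=W(pm,[.02,0,.0])[0]
goto([g[0],g[1],.12],.305)
c=ctrl.camera("wrist");im=np.ascontiguousarray(c["frame"][:,:,::-1])
for B in(MF,MB):draw(im,c,pm,B,1,0,(0,0,255))
cv2.imwrite("pics/w1.png",im)
E
```

```text
t 2.02 pos [0.4769 0.2063 0.1197] th 0.3058 q [ 0.18  0.19  1.84  0.    1.11 -0.13] open 0.7 F [ 0.9  1.4 -0. ]
tool z [-2.e-03 -3.e-04 -1.e+00] delta units [-0.167  0.01  -0.005] rot units 0.0003
```

View pics/w1.png

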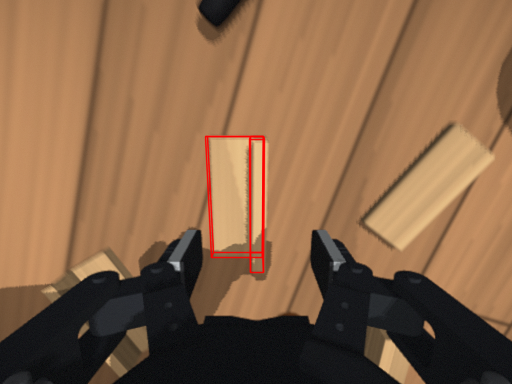

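{"fn": "drive_tool", "kwargs": {"deltas": [{"slide": [-0.17, 0.03, 0.4], "delta_rot": [0, 0, 0], "hand": 0.7}, {"slide": [0, 0, 0.6], "delta_rot": [0, 0, 0], "hand": 0.7}, {"slide": [0, 0, 0.6], "delta_rot": [0, 0, 0], "hand": 0.7}, {"slide": [0, 0, 0.3], "delta_rot": [0, 0, 0], "hand": 0.7}, {"slide": [0, 0, 0.13], "delta_rot": [0, 0, 0], "hand": 0.7}]}}

```text
time_s: 2.7
eef_pos: [0.4806, 0.2001, 0.0192]
eef_rot: [-0.0, 0.591, 0.807, -0.0]
wrist_force: [1.0, -1.0, 0.2]
opening: 0.703
```

{"fn": "drive_tool", "kwargs": {"deltas": [{"slide": [0, 0, 0], "delta_rot": [0, 0, 0], "hand": 0.0}, {"slide": [0, 0, 0], "delta_rot": [0, 0, 0], "hand": 0.0}, {"slide": [0, 0, 0], "delta_rot": [0, 0, 0], "hand": 0.0}, {"slide": [0, 0, 0], "delta_rot": [0, 0, 0], "hand": 0.0}, {"slide": [0, 0, 0], "delta_rot": [0, 0, 0], "hand": 0.0}]}}

```text
time_s: 3.32
eef_pos: [0.482, 0.2002, 0.0209]
eef_rot: [0.001, 0.591, 0.807, 0.001]
wrist_force: [-0.5, -0.2, 6.6]
opening: 0.122
```

```bash
python3 - <<'E'
from g import *
g=W(pm,[.02,0,.0])[0]
goto([g[0],g[1],.15],.305)
for n in("wrist","side"):
  c=ctrl.camera(n);im=np.ascontiguousarray(c["frame"][:,:,::-1])
  cv2.imwrite(f"pics/g_{n}.png",im)
E
```

```text
t 3.33 pos [0.482  0.2002 0.0209] th 0.306 q [ 0.17  0.36  1.87  0.    0.91 -0.14] open 0.12 F [-0.5 -0.2  6.6]
tool z [ 2.e-03  4.e-04 -1.e+00] delta units [-0.021 -0.045 -2.583] rot units 0.0003
```

View pics/g_wrist.png

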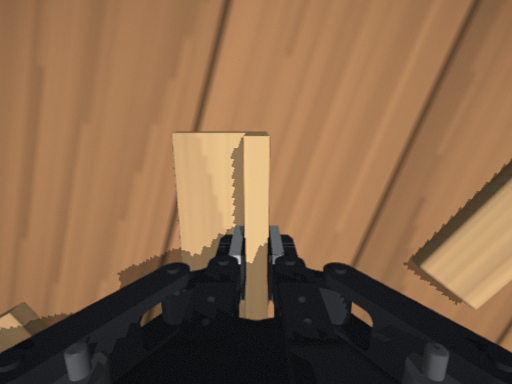

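The grip is good: opening 0.12 (about 10 mm), and the back is centred between the pads at about (257,260). Lifting.

{"fn": "drive_tool", "kwargs": {"deltas": [{"slide": [0, 0, -0.2], "delta_rot": [0, 0, 0], "hand": 0.0}, {"slide": [0, 0, -0.5], "delta_rot": [0, 0, 0], "hand": 0.0}, {"slide": [0, 0, -0.6], "delta_rot": [0, 0, 0], "hand": 0.0}, {"slide": [0, 0, -0.6], "delta_rot": [0, 0, 0], "hand": 0.0}, {"slide": [0, 0, -0.4], "delta_rot": [0, 0, 0.044], "hand": 0.0}]}}

```text
time_s: 4.05
eef_pos: [0.4813, 0.2001, 0.1366]
eef_rot: [0.0, 0.647, 0.763, 0.001]
wrist_force: [0.1, 0.0, -1.2]
opening: 0.127
```

```bash
python3 - <<'E'
from g import *
g=W(pj,[-.01,.02,0])[0];print(g)
goto([g[0],g[1],.14],pj[2])
c=ctrl.camera("side");cv2.imwrite("pics/l_side.png",c["frame"][:,:,::-1])
E
```

```text
[ 0.51434335 -0.16522227  0.        ]
t 4.05 pos [0.4813 0.2001 0.1366] th 0.1647 q [ 0.17  0.17  1.83 -0.    1.14  0.  ] open 0.13 F [ 0.1  0.  -1.2]
tool z [ 1.5e-03  2.0e-04 -1.0e+00] delta units [-7.315 -0.546 -0.068] rot units -0.0002
```

View pics/l_side.png

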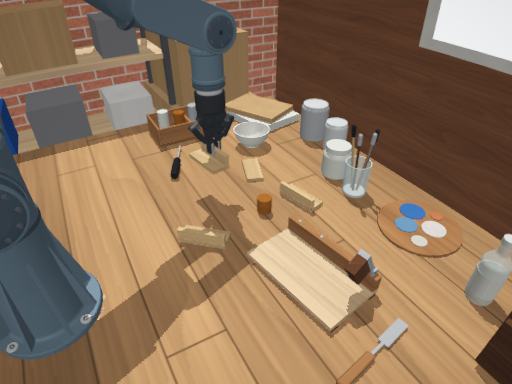

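Piece is held level at (210,155). Moving it over the deck.

{"fn": "drive_tool", "kwargs": {"deltas": [{"slide": [-0.6, -0.05, 0], "delta_rot": [0, 0, 0], "hand": 0.0}, {"slide": [-0.75, -0.05, 0], "delta_rot": [0, 0, 0], "hand": 0.0}, {"slide": [-0.75, -0.05, 0], "delta_rot": [0, 0, 0], "hand": 0.0}, {"slide": [-0.75, -0.05, 0], "delta_rot": [0, 0, 0], "hand": 0.0}, {"slide": [-0.75, -0.05, 0], "delta_rot": [0, 0, 0], "hand": 0.0}]}}

```text
time_s: 4.72
eef_pos: [0.4983, 0.0193, 0.1344]
eef_rot: [-0.0, 0.645, 0.765, -0.0]
wrist_force: [0.2, -0.9, -0.9]
opening: 0.122
```

{"fn": "drive_tool", "kwargs": {"deltas": [{"slide": [-0.75, -0.05, 0], "delta_rot": [0, 0, 0], "hand": 0.0}, {"slide": [-0.75, -0.05, 0], "delta_rot": [0, 0, 0], "hand": 0.0}, {"slide": [-0.75, -0.05, 0], "delta_rot": [0, 0, 0], "hand": 0.0}, {"slide": [-0.75, -0.05, 0], "delta_rot": [0, 0, 0], "hand": 0.0}, {"slide": [-0.7, -0.05, 0], "delta_rot": [0, 0, 0], "hand": 0.0}]}}

```text
time_s: 5.35
eef_pos: [0.5169, -0.1651, 0.1343]
eef_rot: [-0.0, 0.645, 0.764, -0.0]
wrist_force: [0.4, 0.6, -1.2]
opening: 0.125
```

{"fn": "drive_tool", "kwargs": {"deltas": [{"slide": [0, 0, 0.3], "delta_rot": [0, 0, 0], "hand": 0.0}, {"slide": [0, 0, 0.4], "delta_rot": [0, 0, 0], "hand": 0.0}, {"slide": [0, 0, 0.4], "delta_rot": [0, 0, 0], "hand": 0.0}, {"slide": [0, 0, 0.3], "delta_rot": [0, 0, 0], "hand": 0.0}, {"slide": [0, 0, 0.1], "delta_rot": [0, 0, 0], "hand": 0.0}]}}

```text
time_s: 5.98
eef_pos: [0.5163, -0.163, 0.0583]
eef_rot: [-0.001, 0.645, 0.764, -0.0]
wrist_force: [0.1, -0.3, -1.3]
opening: 0.125
```

```bash
python3 - <<'E'
from g import *
g=W(pj,[-.01,.02,0])[0];print(g)
goto([g[0],g[1],.042],pj[2])
for n in("side","wrist"):
  c=ctrl.camera(n);im=c["frame"][:,:,::-1]
  cv2.imwrite(f"pics/m_{n}.png",cv2.resize(im[180:340,220:400],None,fx=4,fy=3.6) if n=="side" else im)
E
```

```text
[ 0.51434335 -0.16522227  0.        ]
t 5.97 pos [ 0.5163 -0.163   0.0583] th 0.1688 q [-0.53  0.33  1.81  0.    1.   -0.69] open 0.13 F [ 0.1 -0.3 -1.3]
tool z [-0.0023  0.0014 -1.    ] delta units [-0.038 -0.046  0.326] rot units 0.0011
```

View pics/m_side.png

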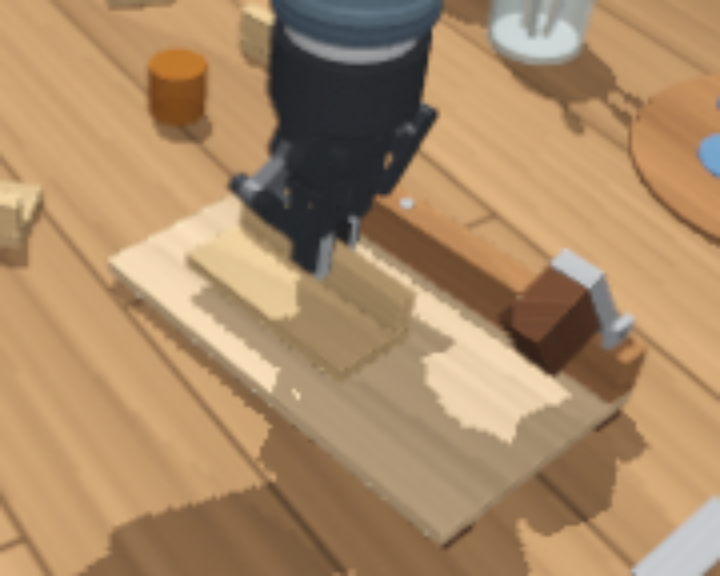

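View pics/m_wrist.png

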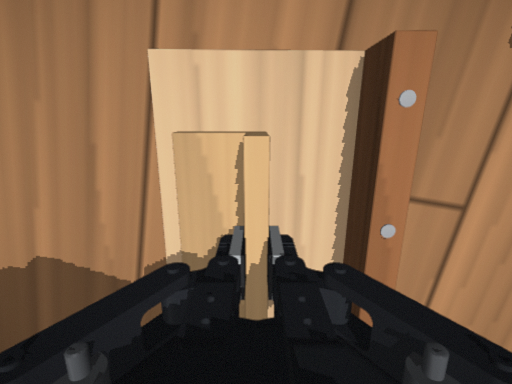

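The piece sits above the deck, parallel to the fence, with its back towards the fence and well clear of the stop. Lowering.

{"fn": "drive_tool", "kwargs": {"deltas": [{"slide": [0, 0, 0.14], "delta_rot": [0, 0, 0], "hand": 0.0}, {"slide": [0, 0, 0.1], "delta_rot": [0, 0, 0], "hand": 0.0}, {"slide": [0, 0, 0.04], "delta_rot": [0, 0, 0], "hand": 0.0}, {"slide": [0, 0, 0.02], "delta_rot": [0, 0, 0], "hand": 0.0}, {"slide": [0, 0, 0], "delta_rot": [0, 0, 0], "hand": 0.0}]}}

```text
time_s: 6.7
eef_pos: [0.5174, -0.1641, 0.0448]
eef_rot: [0.0, 0.645, 0.764, 0.0]
wrist_force: [-0.0, 0.3, -1.2]
opening: 0.125
```

{"fn": "drive_tool", "kwargs": {"deltas": [{"slide": [0, 0, 0.03], "delta_rot": [0, 0, 0], "hand": 0.0}, {"slide": [0, 0, 0.02], "delta_rot": [0, 0, 0], "hand": 0.0}, {"slide": [0, 0, 0.02], "delta_rot": [0, 0, 0], "hand": 0.0}, {"slide": [0, 0, 0], "delta_rot": [0, 0, 0], "hand": 0.0}, {"slide": [0, 0, 0], "delta_rot": [0, 0, 0], "hand": 0.0}]}}

```text
time_s: 7.32
eef_pos: [0.5173, -0.1641, 0.0413]
eef_rot: [0.0, 0.645, 0.764, -0.0]
wrist_force: [0.1, -0.1, -1.1]
opening: 0.13
```

{"fn": "drive_tool", "kwargs": {"deltas": [{"slide": [0, 0, 0.02], "delta_rot": [0, 0, 0], "hand": 0.0}, {"slide": [0, 0, 0.01], "delta_rot": [0, 0, 0], "hand": 0.0}, {"slide": [0, 0, 0.01], "delta_rot": [0, 0, 0], "hand": 0.0}, {"slide": [0, 0, 0], "delta_rot": [0, 0, 0], "hand": 0.0}, {"slide": [0, 0, 0], "delta_rot": [0, 0, 0], "hand": 0.0}]}}

```text
time_s: 7.95
eef_pos: [0.5175, -0.1641, 0.0409]
eef_rot: [0.0, 0.645, 0.764, -0.0]
wrist_force: [-5.4, 2.5, 13.9]
opening: 0.124
```

Contact with 14 N. Releasing.

{"fn": "drive_tool", "kwargs": {"deltas": [{"slide": [0, 0, -0.02], "delta_rot": [0, 0, 0], "hand": 0.4}, {"slide": [0, 0, 0], "delta_rot": [0, 0, 0], "hand": 0.4}, {"slide": [0, 0, 0], "delta_rot": [0, 0, 0], "hand": 0.4}, {"slide": [0, 0, 0], "delta_rot": [0, 0, 0], "hand": 0.4}, {"slide": [0, 0, 0], "delta_rot": [0, 0, 0], "hand": 0.4}]}}

```text
time_s: 8.57
eef_pos: [0.5172, -0.164, 0.0401]
eef_rot: [-0.0, 0.645, 0.764, -0.0]
wrist_force: [-0.3, -0.7, -1.6]
opening: 0.405
```

{"fn": "drive_tool", "kwargs": {"deltas": [{"slide": [0, 0, -0.2], "delta_rot": [0, 0, 0], "hand": 0.4}, {"slide": [0, 0, -0.6], "delta_rot": [0, 0, 0], "hand": 0.4}, {"slide": [0, 0, -0.8], "delta_rot": [0, 0, 0], "hand": 0.4}, {"slide": [0, 0, -0.9], "delta_rot": [0, 0, 0], "hand": 0.4}, {"slide": [0, 0, -0.8], "delta_rot": [0, 0, 0], "hand": 0.2}]}}

```text
time_s: 9.2
eef_pos: [0.5175, -0.1641, 0.2078]
eef_rot: [0.001, 0.645, 0.764, 0.0]
wrist_force: [0.7, -0.6, -0.4]
opening: 0.212
```

```bash
python3 - <<'E'
from g import *
goto([0.6,-.25,.2],pj[2])
for n in("side","wrist"):
  c=ctrl.camera(n);im=c["frame"][:,:,::-1]
  np.savez(f"b_{n}.npz",**c)
  cv2.imwrite(f"pics/n_{n}.png",cv2.resize(im[180:340,220:400],None,fx=4,fy=3.6) if n=="side" else im)
E
```

```text
t 9.2 pos [ 0.5175 -0.1641  0.2078] th 0.1678 q [-0.53  0.13  1.71 -0.    1.3  -0.69] open 0.21 F [ 0.7 -0.6 -0.4]
tool z [ 1.4e-03 -8.0e-04 -1.0e+00] delta units [-1.969  1.341  0.161] rot units 0.0007
```

View pics/n_side.png

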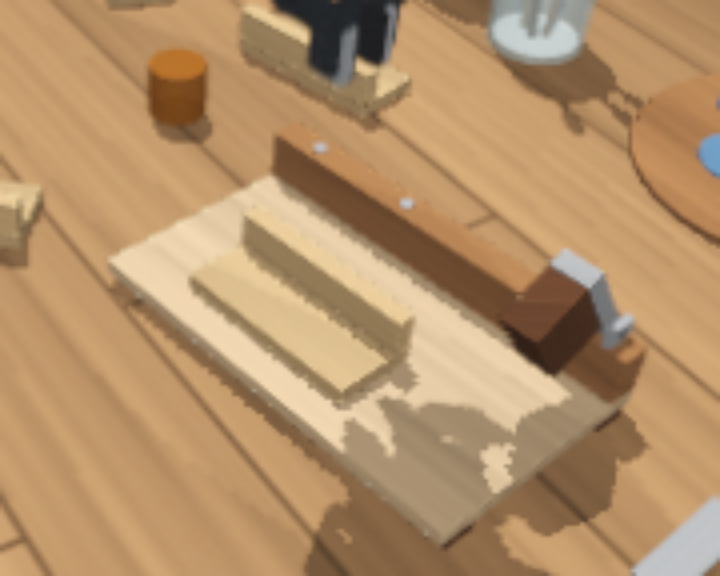

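View pics/n_wrist.png

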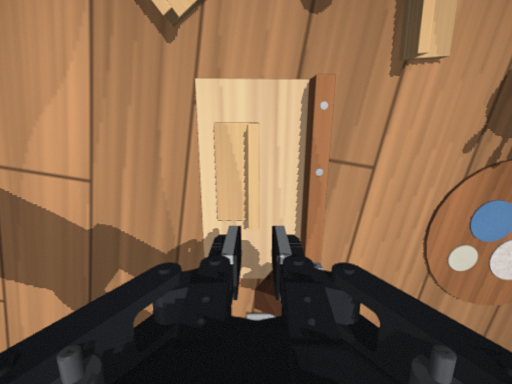

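Moulding lies flat and free; stop still up at about 1.1 rad. Next, go round behind the stop.

```bash
cat >> g.py <<'E'
def jigc():
    o,M,t=st();d=np.array(o["eef_pos"])-[pj[0],pj[1],0];c,s=np.cos(pj[2]),np.sin(pj[2])
    print("t",round(o["time_s"],2),"TCP jig mm",np.round(1000*np.array([c*d[0]+s*d[1],-s*d[0]+c*d[1],d[2]]),1),"yaw err",round(t-pj[2],4),"tilt",M[:2,2].round(4),"open",round(o["opening"],3),"F",np.round([c*o["wrist_force"][0]+s*o["wrist_force"][1],-s*o["wrist_force"][0]+c*o["wrist_force"][1],o["wrist_force"][2]],1))
E
python3 - <<'E'
from g import *
jigc()
c=load("side","b");x0,x1,y0,y1,s=300,400,200,300,5
ims=[]
for a in(1.0,1.15,1.3):
    im=crop("side",x0,x1,y0,y1,2.6,"b")
    for B in stopb(a):draw(im,c,pj,B,2.6,np.array([x0,y0]),(0,255,0))
    ims.append(im)
cv2.imwrite("pics/st.png",np.hstack(ims))
E
```

```text
t 9.3 TCP jig mm [ -4.3  18.7 211.6] yaw err 0.0025 tilt [ 0.009  -0.0052] open 0.202 F [-0.2 -0.5 -0.2]
```

View pics/st.png

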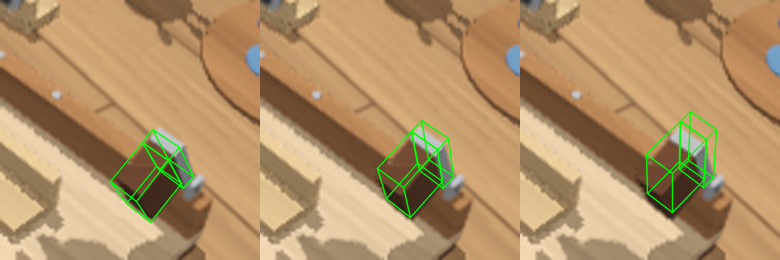

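{"fn": "drive_tool", "kwargs": {"deltas": [{"slide": [-0.3, 0.4, 0], "delta_rot": [0, 0, 0], "hand": 0.0}, {"slide": [-0.5, 0.5, 0], "delta_rot": [0, 0, 0], "hand": 0.0}, {"slide": [-0.5, 0.5, 0], "delta_rot": [0, 0, 0], "hand": 0.0}, {"slide": [-0.5, 0.5, 0], "delta_rot": [0, 0, 0], "hand": 0.0}, {"slide": [-0.58, 0.38, 0], "delta_rot": [0, 0, 0], "hand": 0.0}]}}

```text
time_s: 9.93
eef_pos: [0.6503, -0.2625, 0.2049]
eef_rot: [-0.0, 0.645, 0.764, 0.0]
wrist_force: [0.3, -0.7, 0.3]
opening: 0.002
```

{"fn": "drive_tool", "kwargs": {"deltas": [{"slide": [0, 0, 0.2], "delta_rot": [0, 0, 0], "hand": 0.0}, {"slide": [0, 0, 0.5], "delta_rot": [0, 0, 0], "hand": 0.0}, {"slide": [0, 0, 0.6], "delta_rot": [0, 0, 0], "hand": 0.0}, {"slide": [0, 0, 0.6], "delta_rot": [0, 0, 0], "hand": 0.0}, {"slide": [0, 0, 0.1], "delta_rot": [0, 0, 0], "hand": 0.0}]}}

```text
time_s: 10.55
eef_pos: [0.6469, -0.2603, 0.1018]
eef_rot: [-0.003, 0.645, 0.764, -0.0]
wrist_force: [-0.4, -0.8, 0.1]
opening: 0.001
```

```bash
python3 - <<'E'
from g import *
jigc()
ims=[]
for n in("side","wrist"):
  c=ctrl.camera(n);im=c["frame"][:,:,::-1]
  cv2.imwrite(f"pics/o_{n}.png",cv2.resize(im[140:320,260:440],None,fx=3.3,fy=3.3) if n=="side" else im)
E
```

```text
t 10.55 TCP jig mm [105.1 -95.6 101.8] yaw err 0.0026 tilt [-0.0057  0.0036] open 0.001 F [-0.6 -0.7  0.1]
```

View pics/o_side.png

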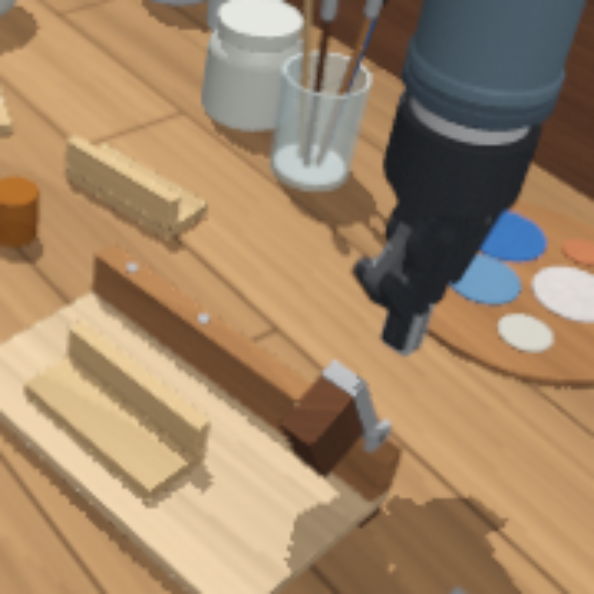

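View pics/o_wrist.png

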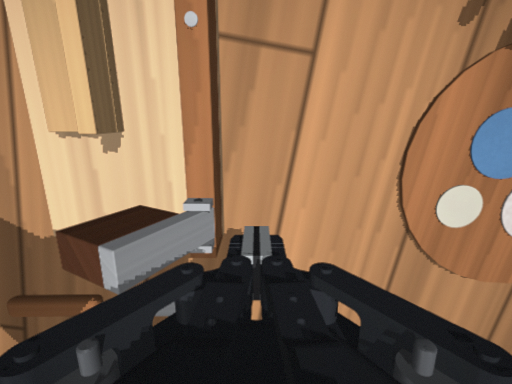

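Fingers are behind the stop's back; swinging it over along the arc.

{"fn": "drive_tool", "kwargs": {"deltas": [{"slide": [-0.06, -0.2, -0.16], "delta_rot": [0, 0, 0], "hand": 0.0}, {"slide": [0, -0.4, 0], "delta_rot": [0, 0, 0], "hand": 0.0}, {"slide": [0, -0.2, 0.0], "delta_rot": [0, 0, 0], "hand": 0.0}, {"slide": [0, -0.15, 0.0], "delta_rot": [0, 0, 0], "hand": 0.0}, {"slide": [0, -0.12, 0.04], "delta_rot": [0, 0, 0], "hand": 0.0}]}}

```text
time_s: 11.28
eef_pos: [0.5974, -0.2746, 0.112]
eef_rot: [0.001, 0.645, 0.764, 0.0]
wrist_force: [0.7, -0.7, 1.5]
opening: -0.001
```

```bash
python3 - <<'E'
from g import *
jigc()
E
```

```text
t 11.28 TCP jig mm [  53.9 -101.5  112. ] yaw err 0.0021 tilt [ 0.0013 -0.0007] open -0.001 F [ 0.6 -0.8  1.5]
```

{"fn": "drive_tool", "kwargs": {"deltas": [{"slide": [0, -0.15, 0.08], "delta_rot": [0, 0, 0], "hand": 0.0}, {"slide": [0, -0.12, 0.12], "delta_rot": [0, 0, 0], "hand": 0.0}, {"slide": [0, -0.1, 0.12], "delta_rot": [0, 0, 0], "hand": 0.0}, {"slide": [0, -0.08, 0.12], "delta_rot": [0, 0, 0], "hand": 0.0}, {"slide": [0, -0.04, 0.12], "delta_rot": [0, 0, 0], "hand": 0.0}]}}

```text
time_s: 11.9
eef_pos: [0.5726, -0.2783, 0.0826]
eef_rot: [-0.0, 0.645, 0.764, -0.0]
wrist_force: [-0.8, -0.5, 2.2]
opening: -0.001
```

```bash
python3 - <<'E'
from g import *
jigc()
c=ctrl.camera("side");im=c["frame"][:,:,::-1]
cv2.imwrite(f"pics/p_side.png",cv2.resize(im[160:320,260:420],None,fx=3.5,fy=3.5))
E
```

```text
t 11.9 TCP jig mm [  28.8 -101.1   82.6] yaw err 0.0021 tilt [-0.0008  0.0004] open -0.001 F [-0.8 -0.4  2.2]
```

View pics/p_side.png

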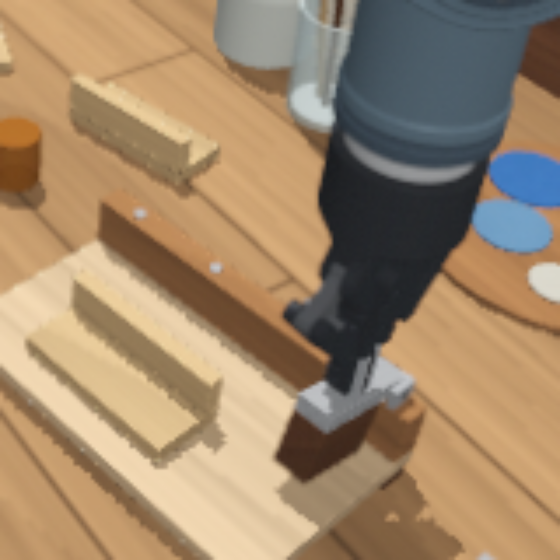

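The stop is nearly down; pressing the last of the way.

{"fn": "drive_tool", "kwargs": {"deltas": [{"slide": [0, -0.02, 0.08], "delta_rot": [0, 0, 0], "hand": 0.0}, {"slide": [0, 0, 0.06], "delta_rot": [0, 0, 0], "hand": 0.0}, {"slide": [0, 0, 0.04], "delta_rot": [0, 0, 0], "hand": 0.0}, {"slide": [0, 0, 0.03], "delta_rot": [0, 0, 0], "hand": 0.0}, {"slide": [0, 0, 0.0], "delta_rot": [0, 0, 0], "hand": 0.0}]}}

```text
time_s: 12.58
eef_pos: [0.5722, -0.2783, 0.0726]
eef_rot: [-0.0, 0.645, 0.764, 0.0]
wrist_force: [0.5, 0.8, 0.0]
opening: 0.002
```

{"fn": "drive_tool", "kwargs": {"deltas": [{"slide": [0, 0, 0.03], "delta_rot": [0, 0, 0], "hand": 0.0}, {"slide": [0, 0, 0.02], "delta_rot": [0, 0, 0], "hand": 0.0}, {"slide": [0, 0, 0.0], "delta_rot": [0, 0, 0], "hand": 0.0}, {"slide": [0, 0, 0.0], "delta_rot": [0, 0, 0], "hand": 0.0}, {"slide": [0, 0, 0.0], "delta_rot": [0, 0, 0], "hand": 0.0}]}}

```text
time_s: 13.2
eef_pos: [0.5724, -0.2784, 0.072]
eef_rot: [0.0, 0.645, 0.764, 0.0]
wrist_force: [-5.0, 2.8, 12.6]
opening: -0.003
```

Stop fully down (tip at z 72 mm, pressed with 12 N). Lifting, then going to the inner corner of the moulding.

{"fn": "drive_tool", "kwargs": {"deltas": [{"slide": [0, 0, -0.2], "delta_rot": [0, 0, 0], "hand": 0.0}, {"slide": [0, 0, -0.5], "delta_rot": [0, 0, 0], "hand": 0.0}, {"slide": [0.2, -0.2, -0.5], "delta_rot": [0, 0, 0], "hand": 0.0}, {"slide": [0.4, -0.3, 0], "delta_rot": [0, 0, 0], "hand": 0.0}, {"slide": [0.5, -0.3, 0], "delta_rot": [0, 0, 0], "hand": 0.0}]}}

```text
time_s: 13.82
eef_pos: [0.5235, -0.2309, 0.131]
eef_rot: [0.001, 0.646, 0.764, 0.0]
wrist_force: [0.9, -0.4, -0.1]
opening: 0.003
```

{"fn": "drive_tool", "kwargs": {"deltas": [{"slide": [0.5, -0.3, 0], "delta_rot": [0, 0, 0], "hand": 0.0}, {"slide": [0.5, -0.15, 0], "delta_rot": [0, 0, 0], "hand": 0.0}, {"slide": [0.3, 0, 0.2], "delta_rot": [0, 0, 0], "hand": 0.0}, {"slide": [0, 0, 0.5], "delta_rot": [0, 0, 0], "hand": 0.0}, {"slide": [0, 0, 0.0], "delta_rot": [0, 0, 0], "hand": 0.0}]}}

```text
time_s: 14.45
eef_pos: [0.4894, -0.1696, 0.0933]
eef_rot: [-0.002, 0.645, 0.764, -0.0]
wrist_force: [0.4, -0.4, 0.5]
opening: -0.002
```

```bash
python3 - <<'E'
from g import *
jigc()
for n in("side","wrist"):
  c=ctrl.camera(n);im=c["frame"][:,:,::-1]
  cv2.imwrite(f"pics/q_{n}.png",cv2.resize(im[160:340,240:420],None,fx=3.3,fy=3.3) if n=="side" else im)
E
```

```text
t 14.45 TCP jig mm [-35.3  19.8  93.3] yaw err 0.0025 tilt [-0.0033  0.0021] open -0.002 F [ 0.3 -0.4  0.5]
```

View pics/q_side.png

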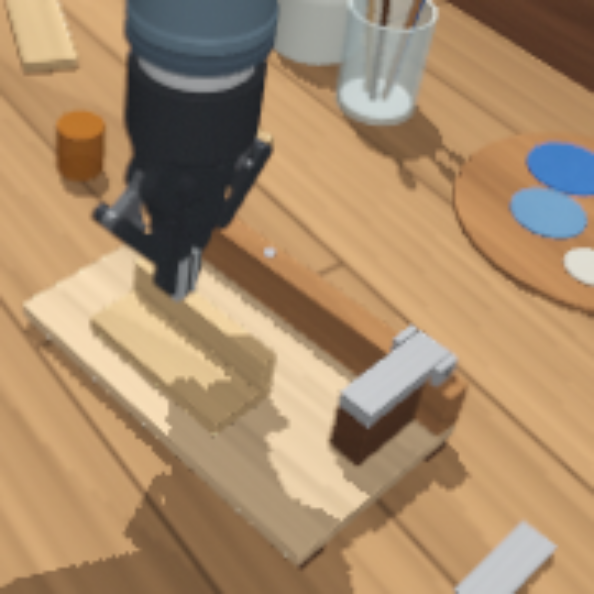

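View pics/q_wrist.png

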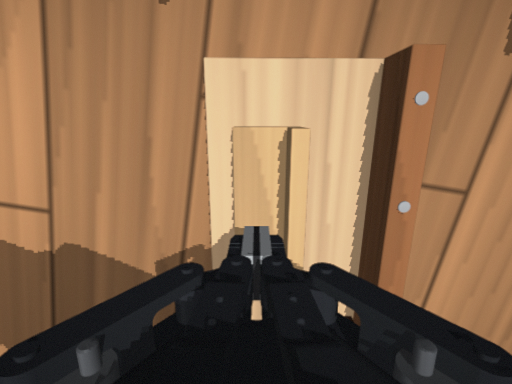

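The stop is down and the tip sits over the flange, clear of the back. Lowering to just above the flange.

{"fn": "drive_tool", "kwargs": {"deltas": [{"slide": [0, 0, 0.4], "delta_rot": [0, 0, 0], "hand": 0.0}, {"slide": [0, 0, 0.4], "delta_rot": [0, 0, 0], "hand": 0.0}, {"slide": [0, 0, 0.2], "delta_rot": [0, 0, 0], "hand": 0.0}, {"slide": [0, 0, 0.04], "delta_rot": [0, 0, 0], "hand": 0.0}, {"slide": [0, 0, 0.0], "delta_rot": [0, 0, 0], "hand": 0.0}]}}

```text
time_s: 15.18
eef_pos: [0.491, -0.171, 0.0439]
eef_rot: [0.001, 0.645, 0.764, 0.0]
wrist_force: [-1.7, -0.1, 0.2]
opening: -0.0
```

```bash
python3 - <<'E'
from g import *
jigc()
E
```

```text
t 15.18 TCP jig mm [-33.9  18.2  43.9] yaw err 0.0021 tilt [ 0.0009 -0.0005] open -0.0 F [-1.7  0.2  0.2]
```

{"fn": "drive_tool", "kwargs": {"deltas": [{"slide": [0, 0, 0.1], "delta_rot": [0, 0, 0], "hand": 0.0}, {"slide": [0, 0, 0.06], "delta_rot": [0, 0, 0], "hand": 0.0}, {"slide": [0, 0.1, 0.0], "delta_rot": [0, 0, 0], "hand": 0.0}, {"slide": [0, 0.1, 0.0], "delta_rot": [0, 0, 0], "hand": 0.0}, {"slide": [0, 0.1, 0.0], "delta_rot": [0, 0, 0], "hand": 0.0}]}}

```text
time_s: 15.8
eef_pos: [0.5057, -0.1681, 0.0354]
eef_rot: [0.0, 0.645, 0.764, -0.0]
wrist_force: [-1.1, -0.9, 1.0]
opening: -0.001
```

{"fn": "drive_tool", "kwargs": {"deltas": [{"slide": [0, 0.12, 0], "delta_rot": [0, 0, 0], "hand": 0.0}, {"slide": [0, 0.12, 0], "delta_rot": [0, 0, 0], "hand": 0.0}, {"slide": [0, 0.12, 0], "delta_rot": [0, 0, 0], "hand": 0.0}, {"slide": [0, 0.12, 0], "delta_rot": [0, 0, 0], "hand": 0.0}, {"slide": [0, 0.12, 0], "delta_rot": [0, 0, 0], "hand": 0.0}]}}

```text
time_s: 16.42
eef_pos: [0.5353, -0.163, 0.0353]
eef_rot: [0.0, 0.645, 0.764, -0.0]
wrist_force: [-0.2, -0.1, 0.0]
opening: 0.005
```

```bash
python3 - <<'E'
from g import *
jigc()
for n in("side","wrist"):
  c=ctrl.camera(n);im=c["frame"][:,:,::-1]
  cv2.imwrite(f"pics/r_{n}.png",cv2.resize(im[160:340,240:420],None,fx=3.3,fy=3.3) if n=="side" else im)
E
```

```text
t 16.43 TCP jig mm [11.  18.7 35.3] yaw err 0.0023 tilt [-0. -0.] open 0.005 F [-0.2 -0.   0. ]
```

View pics/r_side.png

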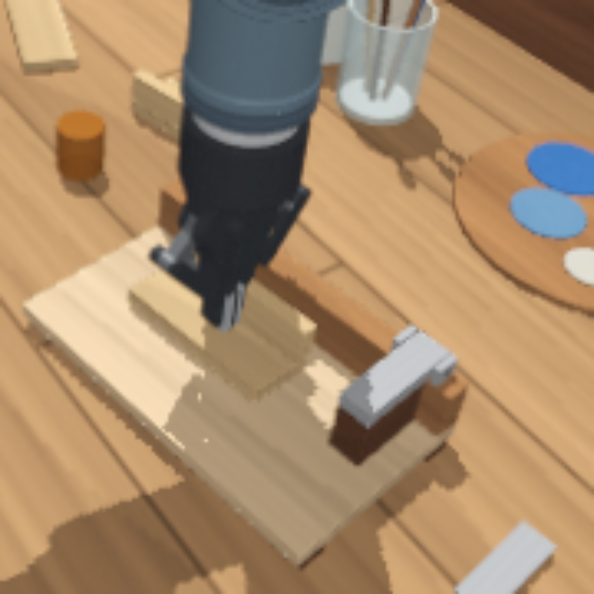

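View pics/r_wrist.png

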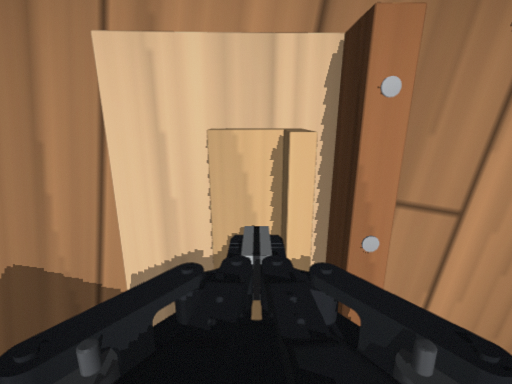

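The moulding moves squarely ahead of the tip; about 10 mm is left to the fence.

{"fn": "drive_tool", "kwargs": {"deltas": [{"slide": [0, 0.08, 0], "delta_rot": [0, 0, 0], "hand": 0.0}, {"slide": [0, 0.06, 0], "delta_rot": [0, 0, 0], "hand": 0.0}, {"slide": [0, 0.05, 0], "delta_rot": [0, 0, 0], "hand": 0.0}, {"slide": [0, 0.04, 0], "delta_rot": [0, 0, 0], "hand": 0.0}, {"slide": [0, 0.0, 0], "delta_rot": [0, 0, 0], "hand": 0.0}]}}

```text
time_s: 17.15
eef_pos: [0.5464, -0.1611, 0.0353]
eef_rot: [0.0, 0.645, 0.764, 0.0]
wrist_force: [-0.6, -0.5, -0.5]
opening: -0.002
```

{"fn": "drive_tool", "kwargs": {"deltas": [{"slide": [0, 0.04, 0], "delta_rot": [0, 0, 0], "hand": 0.0}, {"slide": [0, 0.03, 0], "delta_rot": [0, 0, 0], "hand": 0.0}, {"slide": [0, 0.03, 0], "delta_rot": [0, 0, 0], "hand": 0.0}, {"slide": [0, 0.0, 0], "delta_rot": [0, 0, 0], "hand": 0.0}, {"slide": [0, 0.0, 0], "delta_rot": [0, 0, 0], "hand": 0.0}]}}

```text
time_s: 17.77
eef_pos: [0.5512, -0.1603, 0.0353]
eef_rot: [0.0, 0.645, 0.764, 0.0]
wrist_force: [0.3, 1.0, -0.4]
opening: -0.002
```

```bash
python3 - <<'E'
from g import *
jigc()
for n in("wrist",):
  c=ctrl.camera(n);im=c["frame"][:,:,::-1]
  cv2.imwrite(f"pics/s_{n}.png",im)
E
```

```text
t 17.77 TCP jig mm [27.2 18.8 35.3] yaw err 0.0022 tilt [ 0.0002 -0.    ] open -0.002 F [ 0.5  1.  -0.4]
```

View pics/s_wrist.png

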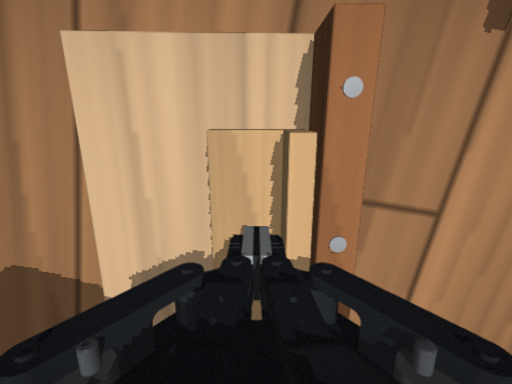

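Nearly at the fence; continuing until the force rises.

{"fn": "drive_tool", "kwargs": {"deltas": [{"slide": [0, 0.03, 0], "delta_rot": [0, 0, 0], "hand": 0.0}, {"slide": [0, 0.03, 0], "delta_rot": [0, 0, 0], "hand": 0.0}, {"slide": [0, 0.0, 0], "delta_rot": [0, 0, 0], "hand": 0.0}, {"slide": [0, 0.0, 0], "delta_rot": [0, 0, 0], "hand": 0.0}, {"slide": [0, 0.0, 0], "delta_rot": [0, 0, 0], "hand": 0.0}]}}

```text
time_s: 18.45
eef_pos: [0.5541, -0.1598, 0.0353]
eef_rot: [0.0, 0.645, 0.764, 0.0]
wrist_force: [0.1, -0.3, -0.4]
opening: 0.003
```

{"fn": "drive_tool", "kwargs": {"deltas": [{"slide": [0, 0.02, 0], "delta_rot": [0, 0, 0], "hand": 0.0}, {"slide": [0, 0.02, 0], "delta_rot": [0, 0, 0], "hand": 0.0}, {"slide": [0, 0.0, 0], "delta_rot": [0, 0, 0], "hand": 0.0}, {"slide": [0, 0.0, 0], "delta_rot": [0, 0, 0], "hand": 0.0}, {"slide": [0, 0.0, 0], "delta_rot": [0, 0, 0], "hand": 0.0}]}}

```text
time_s: 19.08
eef_pos: [0.5542, -0.1597, 0.0352]
eef_rot: [-0.002, 0.645, 0.764, -0.001]
wrist_force: [-8.8, -2.1, 6.3]
opening: 0.0
```

The fence is reached (9 N, inner face at the expected x). Now retract and go round to the +y end.

{"fn": "drive_tool", "kwargs": {"deltas": [{"slide": [0, -0.08, 0], "delta_rot": [0, 0, 0], "hand": 0.0}, {"slide": [0, -0.06, -0.3], "delta_rot": [0, 0, 0], "hand": 0.0}, {"slide": [0, 0, -0.6], "delta_rot": [0, 0, 0], "hand": 0.0}, {"slide": [0.4, 0, -0.2], "delta_rot": [0, 0, 0], "hand": 0.0}, {"slide": [0.6, 0, 0], "delta_rot": [0, 0, 0], "hand": 0.0}]}}

```text
time_s: 19.7
eef_pos: [0.5416, -0.1107, 0.0919]
eef_rot: [0.001, 0.646, 0.763, 0.001]
wrist_force: [0.4, 0.2, -0.1]
opening: -0.001
```

{"fn": "drive_tool", "kwargs": {"deltas": [{"slide": [0.6, 0.04, 0], "delta_rot": [0, 0, 0], "hand": 0.0}, {"slide": [0.2, 0, 0.0], "delta_rot": [0, 0, 0], "hand": 0.0}, {"slide": [0, 0, 0.3], "delta_rot": [0, 0, 0], "hand": 0.0}, {"slide": [0, 0, 0.4], "delta_rot": [0, 0, 0], "hand": 0.0}, {"slide": [0, 0, 0.0], "delta_rot": [0, 0, 0], "hand": 0.0}]}}

```text
time_s: 20.32
eef_pos: [0.5344, -0.0717, 0.0529]
eef_rot: [-0.002, 0.646, 0.764, -0.001]
wrist_force: [-0.2, 0.6, -0.3]
opening: -0.005
```

```bash
python3 - <<'E'
from g import *
jigc()
for n in("side","wrist"):
  c=ctrl.camera(n);im=c["frame"][:,:,::-1]
  cv2.imwrite(f"pics/t_{n}.png",cv2.resize(im[160:340,240:420],None,fx=3.3,fy=3.3) if n=="side" else im)
E
```

```text
t 20.32 TCP jig mm [ 25.2 108.9  52.9] yaw err 0.0014 tilt [-0.0042  0.0013] open -0.005 F [-0.1  0.7 -0.3]
```

View pics/t_side.png

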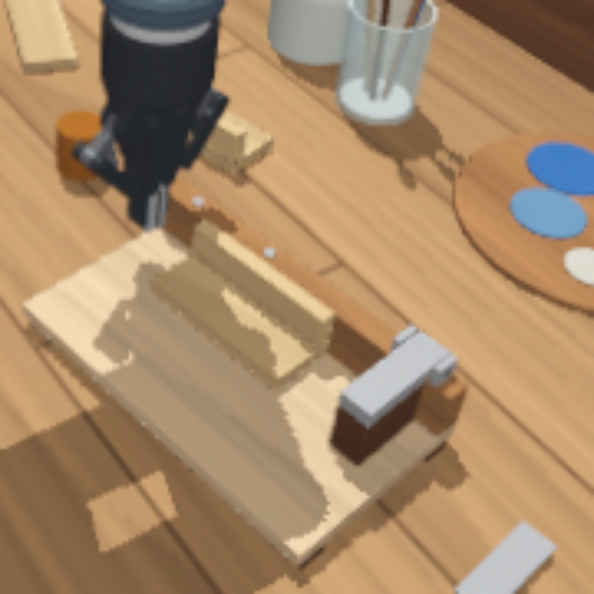

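View pics/t_wrist.png

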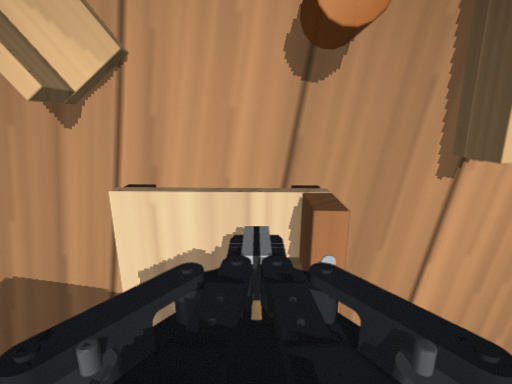

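Moulding flush at the fence, clear of the stop; tip is beyond its +y end. Lowering.

{"fn": "drive_tool", "kwargs": {"deltas": [{"slide": [0, 0.04, 0.2], "delta_rot": [0, 0, 0], "hand": 0.0}, {"slide": [0, 0, 0.2], "delta_rot": [0, 0, 0], "hand": 0.0}, {"slide": [0, 0, 0.06], "delta_rot": [0, 0, 0], "hand": 0.0}, {"slide": [0, 0, 0], "delta_rot": [0, 0, 0], "hand": 0.0}, {"slide": [0, 0, 0.0], "delta_rot": [0, 0, 0], "hand": 0.0}]}}

```text
time_s: 21.05
eef_pos: [0.5383, -0.0713, 0.0325]
eef_rot: [0.0, 0.645, 0.764, 0.0]
wrist_force: [-0.2, -0.6, 1.0]
opening: 0.001
```

```bash
python3 - <<'E'
from g import *
jigc()
E
```

```text
t 21.05 TCP jig mm [ 29.1 108.7  32.5] yaw err 0.0023 tilt [ 0.0004 -0.0001] open 0.001 F [-0.3 -0.5  1. ]
```

{"fn": "drive_tool", "kwargs": {"deltas": [{"slide": [0, 0, 0.1], "delta_rot": [0, 0, 0], "hand": 0.0}, {"slide": [-0.1, 0, 0.04], "delta_rot": [0, 0, 0], "hand": 0.0}, {"slide": [-0.1, 0, 0], "delta_rot": [0, 0, 0], "hand": 0.0}, {"slide": [-0.1, 0, 0], "delta_rot": [0, 0, 0], "hand": 0.0}, {"slide": [-0.1, 0, 0.0], "delta_rot": [0, 0, 0], "hand": 0.0}]}}

```text
time_s: 21.68
eef_pos: [0.5415, -0.0914, 0.0254]
eef_rot: [-0.0, 0.646, 0.764, 0.0]
wrist_force: [-0.5, 1.4, 0.7]
opening: -0.003
```

{"fn": "drive_tool", "kwargs": {"deltas": [{"slide": [-0.12, 0, 0], "delta_rot": [0, 0, 0], "hand": 0.0}, {"slide": [-0.12, 0, 0], "delta_rot": [0, 0, 0], "hand": 0.0}, {"slide": [-0.12, 0, 0], "delta_rot": [0, 0, 0], "hand": 0.0}, {"slide": [-0.12, 0, 0], "delta_rot": [0, 0, 0], "hand": 0.0}, {"slide": [-0.1, 0, 0.0], "delta_rot": [0, 0, 0], "hand": 0.0}]}}

```text
time_s: 22.3
eef_pos: [0.5463, -0.12, 0.0253]
eef_rot: [-0.0, 0.645, 0.764, -0.0]
wrist_force: [-0.5, 0.8, 1.3]
opening: -0.002
```

```bash
python3 - <<'E'
from g import *
jigc()
for n in("side",):
  c=ctrl.camera(n);im=c["frame"][:,:,::-1]
  cv2.imwrite(f"pics/u_{n}.png",cv2.resize(im[160:340,240:420],None,fx=3.3,fy=3.3) if n=="side" else im)
E
```

```text
t 22.3 TCP jig mm [29.  59.4 25.3] yaw err 0.0021 tilt [-0.0001  0.    ] open -0.002 F [-0.4  0.9  1.3]
```

View pics/u_side.png

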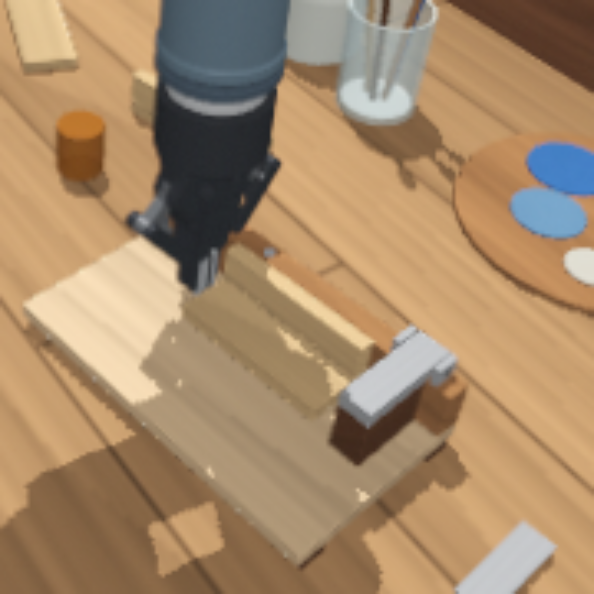

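Sliding well along the fence; about 14 mm left to the stop.

{"fn": "drive_tool", "kwargs": {"deltas": [{"slide": [-0.08, 0, 0], "delta_rot": [0, 0, 0], "hand": 0.0}, {"slide": [-0.07, 0, 0], "delta_rot": [0, 0, 0], "hand": 0.0}, {"slide": [-0.05, 0, 0], "delta_rot": [0, 0, 0], "hand": 0.0}, {"slide": [-0.02, 0, 0], "delta_rot": [0, 0, 0], "hand": 0.0}, {"slide": [0, 0, 0.0], "delta_rot": [0, 0, 0], "hand": 0.0}]}}

```text
time_s: 22.98
eef_pos: [0.5482, -0.1305, 0.0253]
eef_rot: [0.0, 0.645, 0.764, -0.0]
wrist_force: [-0.2, -0.1, -0.1]
opening: 0.003
```

{"fn": "drive_tool", "kwargs": {"deltas": [{"slide": [-0.03, 0, 0], "delta_rot": [0, 0, 0], "hand": 0.0}, {"slide": [-0.02, 0, 0], "delta_rot": [0, 0, 0], "hand": 0.0}, {"slide": [0, 0, 0], "delta_rot": [0, 0, 0], "hand": 0.0}, {"slide": [0, 0, 0], "delta_rot": [0, 0, 0], "hand": 0.0}, {"slide": [0, 0, 0.0], "delta_rot": [0, 0, 0], "hand": 0.0}]}}

```text
time_s: 23.6
eef_pos: [0.5486, -0.133, 0.0253]
eef_rot: [0.0, 0.645, 0.764, -0.0]
wrist_force: [-0.5, 0.3, -0.0]
opening: -0.0
```

```bash
python3 - <<'E'
from g import *
jigc()
E
```

```text
t 23.6 TCP jig mm [29.1 46.2 25.3] yaw err 0.0022 tilt [ 0.0001 -0.0001] open -0.0 F [-0.5  0.4 -0. ]
```

{"fn": "drive_tool", "kwargs": {"deltas": [{"slide": [-0.03, 0, 0], "delta_rot": [0, 0, 0], "hand": 0.0}, {"slide": [-0.02, 0, 0], "delta_rot": [0, 0, 0], "hand": 0.0}, {"slide": [0, 0, 0], "delta_rot": [0, 0, 0], "hand": 0.0}, {"slide": [0, 0, 0], "delta_rot": [0, 0, 0], "hand": 0.0}, {"slide": [0, 0, 0.0], "delta_rot": [0, 0, 0], "hand": 0.0}]}}

```text
time_s: 24.22
eef_pos: [0.549, -0.1354, 0.0253]
eef_rot: [0.0, 0.645, 0.764, -0.0]
wrist_force: [-0.8, -0.9, -0.3]
opening: -0.001
```

{"fn": "drive_tool", "kwargs": {"deltas": [{"slide": [-0.02, 0, 0], "delta_rot": [0, 0, 0], "hand": 0.0}, {"slide": [-0.01, 0, 0], "delta_rot": [0, 0, 0], "hand": 0.0}, {"slide": [0, 0, 0], "delta_rot": [0, 0, 0], "hand": 0.0}, {"slide": [0, 0, 0], "delta_rot": [0, 0, 0], "hand": 0.0}, {"slide": [0, 0, 0.0], "delta_rot": [0, 0, 0], "hand": 0.0}]}}

```text
time_s: 24.85
eef_pos: [0.5492, -0.1368, 0.0253]
eef_rot: [0.0, 0.645, 0.764, -0.0]
wrist_force: [0.2, 0.1, 0.4]
opening: 0.001
```

```bash
python3 - <<'E'
from g import *
jigc()
E
```

```text
t 24.85 TCP jig mm [29.  42.3 25.3] yaw err 0.0023 tilt [ 0. -0.] open 0.001 F [0.2 0.1 0.4]
```

{"fn": "drive_tool", "kwargs": {"deltas": [{"slide": [-0.02, 0, 0], "delta_rot": [0, 0, 0], "hand": 0.0}, {"slide": [-0.01, 0, 0], "delta_rot": [0, 0, 0], "hand": 0.0}, {"slide": [0, 0, 0], "delta_rot": [0, 0, 0], "hand": 0.0}, {"slide": [0, 0, 0], "delta_rot": [0, 0, 0], "hand": 0.0}, {"slide": [0, 0, 0.0], "delta_rot": [0, 0, 0], "hand": 0.0}]}}

```text
time_s: 25.48
eef_pos: [0.5493, -0.1377, 0.0252]
eef_rot: [-0.0, 0.645, 0.764, 0.0]
wrist_force: [-0.6, 6.0, 2.7]
opening: 0.001
```

```bash
python3 - <<'E'
from g import *
jigc()
for n in("side","wrist"):
  c=ctrl.camera(n);im=c["frame"][:,:,::-1]
  cv2.imwrite(f"pics/v_{n}.png",cv2.resize(im[180:320,260:400],None,fx=4.2,fy=4.2,interpolation=2) if n=="side" else im)
E
```

```text
t 25.48 TCP jig mm [29.  41.4 25.2] yaw err 0.0024 tilt [-0.0004  0.0009] open 0.001 F [0.4 6.  2.7]
```

View pics/v_side.png

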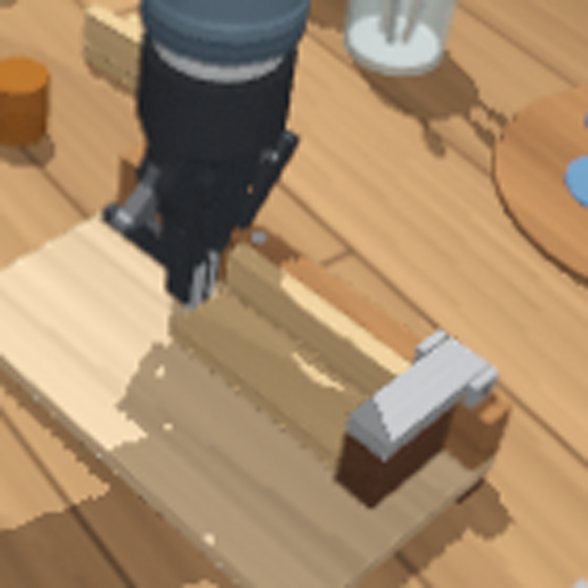

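The end is butted on the stop (6 N at y = 41 mm, expected 43). Retract and return to the inner corner for the final push.

{"fn": "drive_tool", "kwargs": {"deltas": [{"slide": [0.1, 0, 0], "delta_rot": [0, 0, 0], "hand": 0.0}, {"slide": [0.1, -0.1, -0.4], "delta_rot": [0, 0, 0], "hand": 0.0}, {"slide": [0, -0.1, -0.7], "delta_rot": [0, 0, 0], "hand": 0.0}, {"slide": [-0.4, 0, -0.1], "delta_rot": [0, 0, 0], "hand": 0.0}, {"slide": [-0.6, 0, 0], "delta_rot": [0, 0, 0], "hand": 0.0}]}}

```text
time_s: 26.2
eef_pos: [0.5469, -0.1806, 0.0859]
eef_rot: [0.001, 0.645, 0.764, -0.0]
wrist_force: [0.0, -0.5, 0.2]
opening: -0.0
```

{"fn": "drive_tool", "kwargs": {"deltas": [{"slide": [-0.55, 0, 0], "delta_rot": [0, 0, 0], "hand": 0.0}, {"slide": [0, 0, 0.3], "delta_rot": [0, 0, 0], "hand": 0.0}, {"slide": [0, 0, 0.3], "delta_rot": [0, 0, 0], "hand": 0.0}, {"slide": [0, 0, 0], "delta_rot": [0, 0, 0], "hand": 0.0}, {"slide": [0, 0, 0], "delta_rot": [0, 0, 0], "hand": 0.0}]}}

```text
time_s: 26.82
eef_pos: [0.5507, -0.2057, 0.0549]
eef_rot: [-0.0, 0.645, 0.764, -0.0]
wrist_force: [0.2, -0.3, 0.1]
opening: -0.0
```

```bash
python3 - <<'E'
from g import *
jigc()
for n in("wrist",):
  c=ctrl.camera(n);im=c["frame"][:,:,::-1]
  cv2.imwrite(f"pics/x_{n}.png",im)
E
```

```text
t 26.82 TCP jig mm [ 19.2 -26.   54.9] yaw err 0.0032 tilt [-0.0008  0.0005] open -0.0 F [ 0.2 -0.3  0.1]
```

View pics/x_wrist.png

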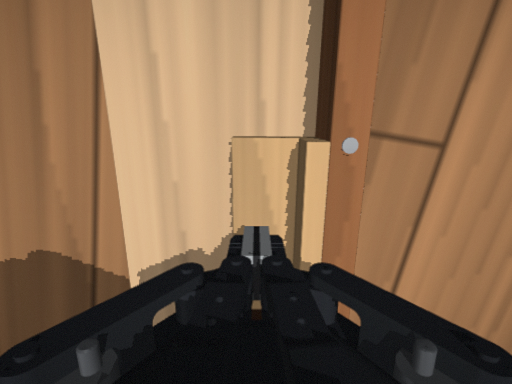

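The tip is centred over the flange, and the moulding still lies flush along the fence (edge at column 328). Lowering, then closing up on the back.

{"fn": "drive_tool", "kwargs": {"deltas": [{"slide": [0, 0, 0.2], "delta_rot": [0, 0, 0], "hand": 0.0}, {"slide": [0, 0, 0.16], "delta_rot": [0, 0, 0], "hand": 0.0}, {"slide": [0, 0.1, 0.04], "delta_rot": [0, 0, 0], "hand": 0.0}, {"slide": [0, 0.08, 0], "delta_rot": [0, 0, 0], "hand": 0.0}, {"slide": [0, 0, 0], "delta_rot": [0, 0, 0], "hand": 0.0}]}}

```text
time_s: 27.5
eef_pos: [0.5604, -0.2051, 0.0356]
eef_rot: [0.0, 0.645, 0.764, 0.0]
wrist_force: [-0.1, -0.7, 0.8]
opening: 0.001
```

```bash
python3 - <<'E'
from g import *
jigc()
E
```

```text
t 27.5 TCP jig mm [ 28.8 -26.9  35.6] yaw err 0.0026 tilt [ 0.0007 -0.0004] open 0.001 F [-0.2 -0.7  0.8]
```

{"fn": "drive_tool", "kwargs": {"deltas": [{"slide": [0, 0.01, 0.04], "delta_rot": [0, 0, 0], "hand": 0.0}, {"slide": [0, 0.015, 0.03], "delta_rot": [0, 0, 0], "hand": 0.0}, {"slide": [0, 0.015, 0.01], "delta_rot": [0, 0, 0], "hand": 0.0}, {"slide": [0, 0.01, 0.01], "delta_rot": [0, 0, 0], "hand": 0.0}, {"slide": [0, 0, 0], "delta_rot": [0, 0, 0], "hand": 0.0}]}}

```text
time_s: 28.12
eef_pos: [0.561, -0.2049, 0.032]
eef_rot: [-0.001, 0.645, 0.764, -0.001]
wrist_force: [-9.7, 0.7, 14.7]
opening: 0.002
```

```bash
python3 - <<'E'
from g import *
jigc()
E
```

```text
t 28.12 TCP jig mm [ 29.5 -26.8  32. ] yaw err 0.0026 tilt [-0.003 -0.   ] open 0.002 F [-9.4  2.3 14.7]
```

{"fn": "drive_tool", "kwargs": {"deltas": [{"slide": [0, 0.015, 0], "delta_rot": [0, 0, 0], "hand": 0.0}, {"slide": [0, 0.015, 0], "delta_rot": [0, 0, 0], "hand": 0.0}, {"slide": [0, 0, 0], "delta_rot": [0, 0, 0], "hand": 0.0}, {"slide": [0, 0, 0], "delta_rot": [0, 0, 0], "hand": 0.0}, {"slide": [0, 0, 0], "delta_rot": [0, 0, 0], "hand": 0.0}]}}

```text
time_s: 28.75
eef_pos: [0.5614, -0.2048, 0.032]
eef_rot: [-0.002, 0.645, 0.764, -0.002]
wrist_force: [-14.2, 0.7, 16.3]
opening: -0.002
```

```bash
python3 - <<'E'
from g import *
jigc()
S=ctrl.camera("side");Wc=ctrl.camera("wrist");T=ctrl.camera("top")
np.savez("e_side.npz",**S);np.savez("e_wrist.npz",**Wc);np.savez("e_top.npz",**T)
cv2.imwrite("pics/y_wrist.png",Wc["frame"][:,:,::-1])
p=list(W(pj,[.029,-.028,0])[0][:2])+[pj[2],.02]
for ov in(0,1):
    s=5;x0,x1,y0,y1=280,400,200,310
    im=crop("side",x0,x1,y0,y1,s,"e")
    if ov:
        for B in(MF,MB):draw(im,S,p,B,s,np.array([x0,y0]),(0,0,255))
    cv2.imwrite(f"pics/y_side{ov}.png",im)
jigc()
E
```

```text
t 28.75 TCP jig mm [ 29.9 -26.8  32. ] yaw err 0.0028 tilt [-0.005  -0.0001] open -0.002 F [-13.9   3.   16.3]
t 28.9 TCP jig mm [ 29.9 -26.8  32. ] yaw err 0.0028 tilt [-0.005  -0.0001] open -0.001 F [-12.7   2.   17.1]
```

View pics/y_side0.png

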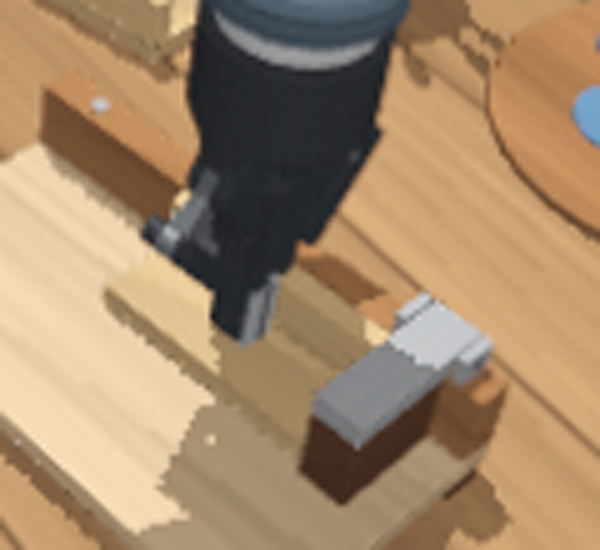

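View pics/y_side1.png

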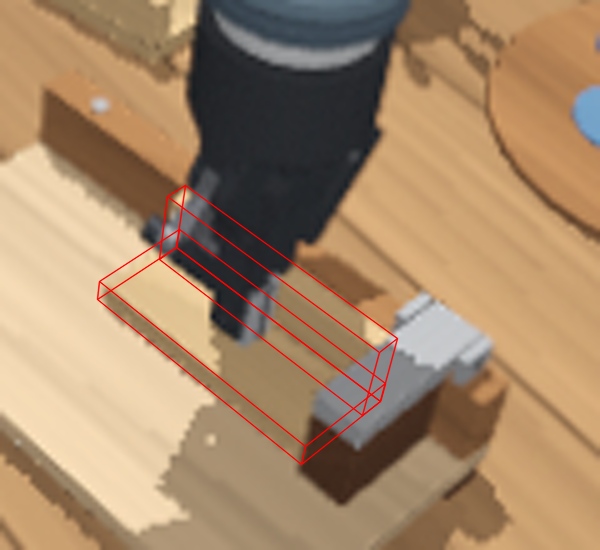

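View pics/y_wrist.png

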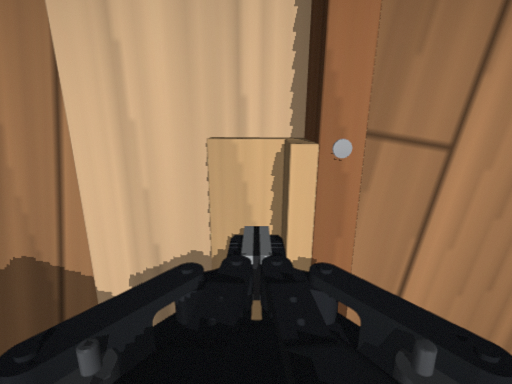

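{"fn": "drive_tool", "kwargs": {"deltas": [{"slide": [-0.01, 0, 0], "delta_rot": [0, 0, 0], "hand": 0.0}, {"slide": [-0.01, 0, 0], "delta_rot": [0, 0, 0], "hand": 0.0}, {"slide": [0, 0, 0], "delta_rot": [0, 0, 0], "hand": 0.0}, {"slide": [0, 0, 0], "delta_rot": [0, 0, 0], "hand": 0.0}, {"slide": [0, 0, 0], "delta_rot": [0, 0, 0], "hand": 0.0}]}}

```text
time_s: 29.52
eef_pos: [0.5614, -0.2049, 0.032]
eef_rot: [-0.003, 0.645, 0.764, -0.001]
wrist_force: [-14.4, 2.3, 18.1]
opening: 0.003
```

```bash
python3 - <<'E'
from g import *
jigc()
c=ctrl.camera("wrist");np.savez("f_wrist.npz",**c)
# predicted pixel of moulding +y end edges if home
p=list(W(pj,[.029,-.028,0])[0][:2])+[pj[2],.02]
print(proj(c,W(p,[[-.026,.06,.012],[.014,.06,.012],[.014,.06,.04],[.026,.06,.04],[-.026,.057,.012],[-.026,.054,.012]])).round(1))
im=cv2.resize(c["frame"][100:280,180:360,::-1],None,fx=3.3,fy=3.3,interpolation=2)
for B in(MF,MB):draw(im,c,p,B,3.3,np.array([180,100]),(0,0,255))
cv2.imwrite("pics/z_wrist.png",im)
T=ctrl.camera("top")["frame"][:,:,::-1]; cv2.imwrite("pics/z_top.png",T)
jigc()
E
```

```text
t 29.52 TCP jig mm [ 29.9 -26.9  32. ] yaw err 0.0029 tilt [-0.0056  0.0014] open 0.003 F [-13.8   4.6  18.1]
[[202.9 135.4]
 [281.3 135.7]
 [287.1 139.7]
 [316.3 139.7]
 [203.2 141.4]
 [203.5 147.3]]
t 29.62 TCP jig mm [ 29.9 -26.9  32. ] yaw err 0.0029 tilt [-0.0056  0.0013] open -0.0 F [-13.5   6.   20. ]
```

View pics/z_wrist.png

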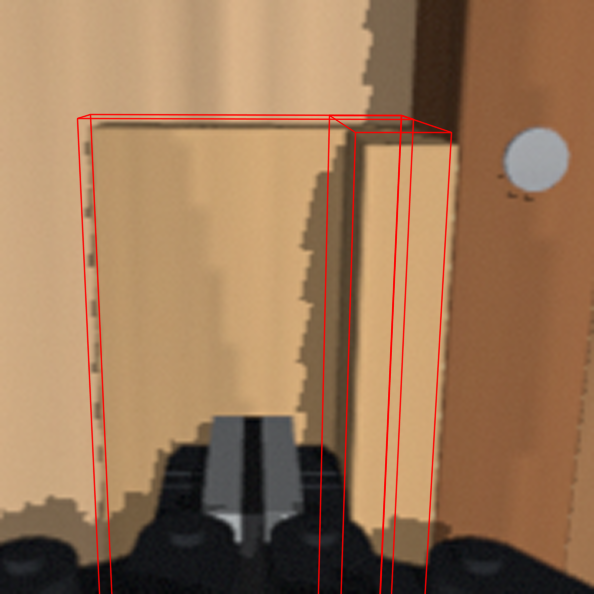

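View pics/z_top.png

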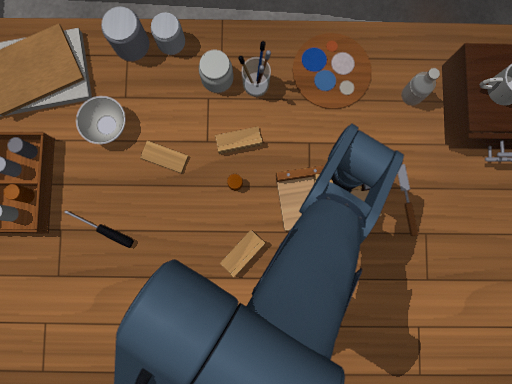

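The final pose is consistent. The moulding shows the same shift of about 1.5 mm from the jig estimate as both contacts did, no gap at the fence, and steady forces. The bystanders in the top view are unmoved. Handing in with the push held.

```bash
python3 - <<'E'
from g import *
jigc(); print(ctrl.hand_in())
E
```

```text
t 29.62 TCP jig mm [ 29.9 -26.9  32. ] yaw err 0.0029 tilt [-0.0056  0.0013] open -0.0 F [-13.5   6.   20. ]
the job is handed in; nothing more can be done
None
```

I handed the job in at 29.6 s with the moulding pushed home and the push still held; no verdict was reported.

**What I did:** I picked the leftmost L-shaped piece and laid it on the deck parallel to the fence. I let go while the stop was still up at about 1 rad, then swung the stop fully down. I slid the moulding to the fence and then to the stop. With the shut fingers in the inner corner of the L, I pressed it diagonally.

**Last checks:**
- **Forces:** the held push read about 13.5 N towards the fence, 20 N down and 6 N towards the stop. The reading had crept up slightly (20 N down, from 18) in the last moments.
- **Stop:** its arm top was at 72 mm and took 12.6 N when pressed, so it is down.
- **Fit:** the last wrist picture shows the moulding square along the fence with no visible gap. The butt against the stop was judged from the contact force, because the arm hides that end.
- **Bystanders:** the slat, pot and screwdriver look unmoved in the last top picture. The knife is partly hidden by the arm, and the arm never went near it.

**Disagreement:** the moulding sits about 1.5 mm from where my camera fit of the jig predicted, towards the fence and stop. The stop contact, 1.6 mm past its expected spot, points the same way. I took it as calibration error, since the cameras are only good to about 2 mm.

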